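# Clamp a brass bezel on the engraving turntable

### The arm

A 7-joint arm with a two-finger parallel gripper is mounted at the origin on the work surface. World frame = base frame: x ahead of the robot, y to its left, z up, the work surface at z = 0. Lengths are in m, angles in rad, forces in N, time in s.
With the tool pointing down it reaches from about 0.425 to 0.925 m from the base axis. Payload 6.8 kg.
Tool frame: the origin (TCP) lies at the very end of the fingers, on their centre line; the grasp point (between the pads) lies 19 mm behind it; z points along the fingers, y is the line along which they close (so a half turn about z gives the same grasp; the last joint's range is limited). The gripper opens to 85 mm and grips with 20 to 120 N. Pads are 22 mm wide; open, the fingers measure 114 mm over their backs; the gripper's body (76 mm by 85 mm) begins 54 mm behind the grasp point. The pads swing forward as they close: fully open they stand 13 mm farther back than shut.
Start: joints at [-1.385, 0.477, 0.022, 1.555, -0.011, 1.109, -0.083], TCP at [0.195, 0.646, 0.231] pointing down, gripper open.
Joint ranges: [-2.96, 2.96], [-0.34, 2.1], [-1.41, 1.46], [0.24, 2.44], [-1.37, 4.51], [0.17, 1.92], [-2.96, 2.96]. Speed limits (rad/s): [2.39, 2.39, 3.14, 3.14, 3.14, 3.14, 3.14].

### API

Orientations are given as a rotation vector (axis times angle).
In Python, from bench import get_obs, grab_frame, hand_in gives the robot as it stands.
- The arm moves only by the tool drive_tool, never from a script. Its argument "rows" is a list of rows, each an object with "offset": the shift along the tool's x, y, z as a fraction of full scale, a list of three; "rotation": the turn, a rotation vector about the tool's x, y, z as a fraction of full scale, a list of three; "claw": the opening, from 0 (shut) to 1 (fully open). In form: [{"offset": [tx, ty, tz], "rotation": [wx, wy, wz], "claw": claw}, ...]. A call has 1 to 20 rows; each row is the pose to reach, as a shift and turn from the pose commanded when the call began, along the tool's axes at that moment; what a row does not reach only later rows make up. Full scale, the value 1, is 0.15 m for a shift and 2 rad for a turn. A row lasts 1/12 s, in which the tool goes at most 41.7 mm and 7.16 degrees, less where a joint would pass 70% of its speed; a pose out of reach is approached as far as the arm can. A call with a number of a shift or a turn outside -1 to 1 is refused whole. A call with a gripper value outside its range is refused whole. The fingers move at their own pace and stop on an object; "force" is the grip in N (left out, the last holds). Time passes only in rows, so rows that repeat a pose let the fingers close. It gives the time, the measured TCP pose, the force, the opening and the grip force at its end, in the units of the state.
- get_obs(): the state, without advancing time (a new reading comes with each control period).
- grab_frame(name): name is "scene" or "top" or "wrist"; returns a dict with "frame" (420x560x3 uint8, red, green, blue), "z_map" (420x560 float32, m along the optical axis (not along the pixel's ray), 0 where there is no reading), "vfov" (degrees; the focal length in pixels is half the picture's height over the tangent of half this angle, whatever the lens; pixels are square), "cx", "cy" (the principal point, pixels), "R" (3x3) and "t" (3): a world point X has camera coordinates R X + t. Camera axes: x right, y down, z forward; pixel columns grow to the right and rows downward; lengths in m; the calibration is good to about 2 mm. The wrist camera is an equidistant fisheye: a pixel r from the principal point sees the ray r / f radians off the axis. A picture is of the moment at which its call begins.
- hand_in(): hands the job in; it is judged then, once.
The state is a dict: "clock": time; "joints": joint angles; "qvel": joint speeds; "tau": joint torques, N m; "tcp_pos": TCP position; "orientation": TCP orientation; "contact_force": force on the tool from outside, world axes, zero at the start; "moment": the same for the moment, N m; "grip_width": finger opening in m; "gripper_force": force on a finger pad.
Only numpy, scipy, OpenCV 4.12 (cv2) and the standard library are available. Lean on these libraries where they do the work, as an engineer would, in place of code of your own. Each camera call takes 0.05 s, during which the arm holds its last target. There are 200 camera calls.

### The job

Set up the blue turntable for engraving the brass bezel: over its centre post put the dark steel riser ring first, then the green pad, then the brass bezel, and last the black knobbed cap, each lying flat on the one below and let go before the next. Leave the aluminium bezel and the grey loupe where they lie.

Things in the scene. Friction and masses are not known exactly. Their poses are not given: they have to be found in the camera images.
- blue_turntable: Target: blue turntable, fixed, does not turn: blue round base 96 mm in diameter, 18 mm high, with a steel plate 80 mm in diameter, its top 24 mm above the bench, and a central upright post 16 mm in diameter (last 6 mm tapered to 8), tip 68 mm above the bench. Origin: centre of the underside, on the post's axis; z up. The rings go over the post with 5 mm play all round.
- red_turntable: Not wanted: red turntable, fixed, does not turn: red round base 96 mm in diameter, 18 mm high, with a steel plate 80 mm in diameter, its top 24 mm above the bench, and a central upright post 16 mm in diameter (last 6 mm tapered to 8), tip 68 mm above the bench. Origin: centre of the underside, on the post's axis; z up. Like the blue one but for colour.
- riser: loose flat ring lying on the bench: dark steel riser, 64 mm outside diameter, 26 mm hole, 12 mm thick, about 250 g. Origin: centre of the underside; z is its axis, up as it lies. Goes first, onto the blue turntable's steel plate.
- pad: loose flat ring lying on the bench: bright green plastic pad, 60 mm outside diameter, 26 mm hole, 10 mm thick, about 30 g. Origin: centre of the underside; z is its axis, up as it lies. Goes second.
- brass_bezel: loose flat ring lying on the bench: yellow brass bezel, 58 mm outside diameter, 26 mm hole, 10 mm thick, about 170 g. Origin: centre of the underside; z is its axis, up as it lies. Goes third.
- cap: loose black plastic cap, about 120 g: round skirt 52 mm in diameter, 22 mm high, with a 26 mm bore open below and 18 mm deep; on top a central round knob 28 mm in diameter, 22 mm high (44 mm in all). Stands knob up. Origin: centre of the skirt's underside; z up. Goes last; the post's tip, 12 mm proud of the bezel, enters the bore.
- alu_bezel: loose flat ring lying on the bench: pale aluminium bezel, 58 mm outside diameter, 26 mm hole, 10 mm thick, about 60 g. Origin: centre of the underside; z is its axis, up as it lies. Not wanted; it stays where it lies.
- loupe: loose grey eyeglass loupe, standing, a cone 34 mm in diameter below and 42 mm above, 30 mm high, about 60 g. Origin: centre of the underside; z up. It stays where it stands.

How it is judged:
By the outcome, as a careful person would: the job done as asked, in the order asked, and still so for the second after the job is handed in, with the robot touching nothing.
It also fails if it takes over 120 s, if anything falls off the work surface, if the arm or the gripper's body presses on something with over 40 N, if the wrist force passes 120 N, or if a joint passes its speed limit or range.

## Working session

There is one attempt and no reset: what is moved stays moved. The work goes in short steps, Python scripts to look and compute and a tool call to move; the robot and the scene stay as the last step left them, time stands still between calls to the robot, and variables do not carry over. Pictures are saved under pics/ and viewed, at most 14 in all, crops included, and the job is handed in when it is done.

Besides the shell and the picture viewer there is one more tool, called by a JSON object that holds its "method" and its "body", one argument or row to a line. drive_tool: Moves the arm, as the interface text tells. Its arguments: {"type":"object","properties":{"rows":{"type":"array","items":{"type":"object","properties":{"offset":{"type":"array","items":{"type":"number"}},"rotation":{"type":"array","items":{"type":"number"}},"claw":{"type":"number"}}}},"force":{"type":"number"}},"required":["rows"]}

```bash
ls; mkdir -p pics
python3 - <<'E'
from bench import *
import cv2
o=get_obs();print({k:o[k] for k in o})
for n in("top","scene"):
    f=grab_frame(n);cv2.imwrite(f"pics/{n}0.png",f["frame"][:,:,::-1]);print(n,f["vfov"],f["cx"],f["cy"],f["R"],f["t"])
E
```

```text
pics
{'clock': 0.0, 'joints': array([-1.38512122,  0.47775351,  0.02230441,  1.55646251, -0.01151069,
        1.10925381, -0.08311537]), 'qvel': array([-1.59642712e-04, -1.10631257e-03,  6.03616103e-04, -1.86978664e-04,
       -6.51771370e-04,  5.94963179e-04, -2.98558367e-06]), 'tau': array([-5.07923196e-04, -5.96461165e+01,  1.60768982e+00, -2.81174773e+01,
        1.24348266e-02,  9.54397634e-03, -6.79383930e-06]), 'tcp_pos': array([0.19527893, 0.645527  , 0.23035158]), 'orientation': array([-4.59729659e-01, -3.10761607e+00,  2.73787062e-03]), 'contact_force': array([ 1.03664836, -0.99055468,  0.95727633]), 'moment': array([ 0.05212499,  0.03022139, -0.03154456]), 'gripper_force': 0.0, 'grip_width': 0.08544720763068185}
top 42.29056477411429 288.4592164078347 205.4263655365019 [[-0.0217297  -0.99968911 -0.01222731]
 [-0.98935218  0.02326226 -0.14367019]
 [ 0.14390996  0.00897521 -0.98955008]] [0.02755434 0.50226843 1.58780401]
scene 55.82406625798822 284.235312449716 209.81160866286297 [[ 0.32076858  0.94710974 -0.00952142]
 [ 0.69226078 -0.2412932  -0.6801122 ]
 [-0.64643834  0.21156732 -0.7330462 ]] [-0.18203829 -0.33815875  1.29683856]
```

View pics/top0.png

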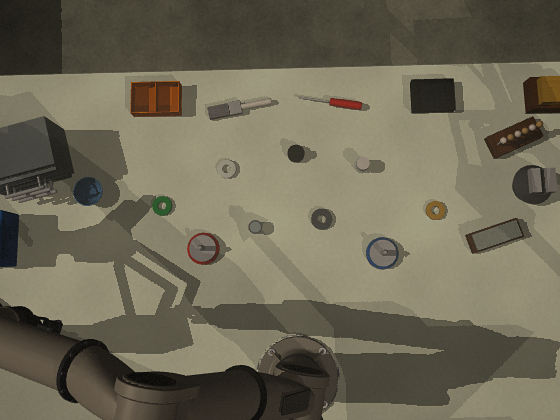

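View pics/scene0.png

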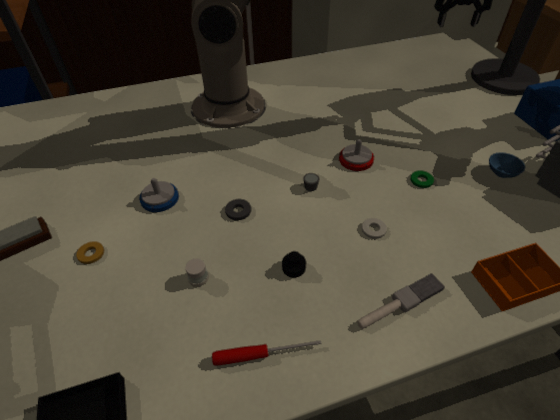

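Top view: blue turntable (382,252), red (203,248), riser (321,218), pad (162,205), brass (436,210), cap (297,153), alu (227,168), loupe (255,227). An unlisted white cup stands at (363,163).

```bash
cat > h.py <<'E'
from bench import *
import numpy as np, cv2
from scipy.spatial.transform import Rotation as Ro
def foc(f): return 210/np.tan(np.radians(f["vfov"])/2)
def world(f):
    v,u=np.mgrid[:420,:560]; F=foc(f); z=f["z_map"]
    c=np.stack([(u-f["cx"])/F*z,(v-f["cy"])/F*z,z],-1)
    return (c-f["t"])@f["R"]
def cast(f,u,v,h):
    d=np.array([(u-f["cx"])/foc(f),(v-f["cy"])/foc(f),1])@f["R"]; o=-f["t"]@f["R"]
    return o+d*(h-o[2])/d[2]
E
python3 - <<'E'
from h import *
S=dict(top=dict(blue=(382,252,.024),red=(203,248,.024),riser=(321,218,.012),pad=(162,205,.01),brass=(436,210,.01),cap=(297,153,.022),alu=(227,168,.01),loupe=(255,227,.03),white=(363,163,.03)),
scene=dict(blue=(158,196,.024),red=(357,157,.024),riser=(238,209,.012),pad=(422,179,.01),brass=(90,252,.01),cap=(294,265,.022),alu=(374,228,.01),loupe=(311,182,.03),white=(197,272,.03)))
for n in S:
    f=grab_frame(n);W=world(f)
    for k,(u,v,h) in S[n].items():
        g=cast(f,u,v,h)
        m=(np.hypot(*(W[...,:2]-g[:2]).transpose(2,0,1))<.06)&(W[...,2]>.006)&(f["z_map"]>0)
        P=W[m]; zm=np.percentile(P[:,2],98)
        t=P[abs(P[:,2]-h)<.003] if k!='x' else P
        c,r=cv2.minEnclosingCircle(t[:,:2].astype(np.float32)) if len(t)>3 else ((0,0),0)
        q=P[P[:,2]>.035]
        print(n,k,g[:2].round(4),len(P),'z98',zm.round(4),'circ',np.round(c,4),round(r,4),'mean',t[:,:2].mean(0).round(4),len(t),'hi',q[:,:2].mean(0).round(4) if len(q) else '')
E
```

```text
top blue [ 0.3582 -0.2585] 830 z98 0.062 circ [ 0.3552 -0.2589] 0.0455 mean [ 0.3557 -0.2603] 326 hi [ 0.3559 -0.2586]
top red [0.3821 0.2743] 845 z98 0.062 circ [0.3813 0.2744] 0.0471 mean [0.3813 0.2757] 332 hi [0.3802 0.2742]
top riser [ 0.4656 -0.0812] 324 z98 0.0196 circ [ 0.4741 -0.0832] 0.0492 mean [ 0.4646 -0.081 ] 165 hi 
top pad [0.517 0.402] 307 z98 0.0179 circ [0.5154 0.4025] 0.0592 mean [0.5178 0.4029] 187 hi 
top brass [ 0.4821 -0.4298] 248 z98 0.0164 circ [ 0.4838 -0.4289] 0.0573 mean [ 0.4813 -0.4243] 156 hi 
top cap [ 0.6664 -0.0133] 305 z98 0.0501 circ [ 0.6671 -0.0093] 0.026 mean [ 0.6659 -0.009 ] 88 hi [ 0.6661 -0.0092]
top alu [0.6273 0.2029] 265 z98 0.0175 circ [0.6298 0.2017] 0.0594 mean [0.6263 0.2059] 164 hi 
top loupe [0.4409 0.1176] 224 z98 0.0374 circ [0.4423 0.118 ] 0.0206 mean [0.4427 0.1175] 82 hi [0.4425 0.1186]
top white [ 0.6284 -0.2126] 239 z98 0.051 circ [ 0.6176 -0.1999] 0.014 mean [ 0.6168 -0.1969] 5 hi [ 0.6249 -0.2097]
scene blue [ 0.3706 -0.2639] 941 z98 0.0657 circ [ 0.3567 -0.2648] 0.0424 mean [ 0.3607 -0.263 ] 470 hi [ 0.3601 -0.2625]
scene
[... 155 characters left out ...]
rc [ 0.4632 -0.0856] 0.0328 mean [ 0.4654 -0.0858] 312 hi 
scene pad [0.5201 0.3967] 262 z98 0.0134 circ [0.5161 0.4006] 0.0312 mean [0.5167 0.399 ] 240 hi 
scene brass [ 0.4846 -0.4298] 388 z98 0.0139 circ [ 0.4816 -0.4303] 0.0299 mean [ 0.484  -0.4301] 350 hi 
scene cap [ 0.6745 -0.0141] 495 z98 0.047 circ [ 0.667 -0.012] 0.0268 mean [ 0.6734 -0.0149] 226 hi [ 0.6693 -0.0124]
scene alu [0.6294 0.2003] 328 z98 0.0136 circ [0.6268 0.2013] 0.0297 mean [0.6273 0.201 ] 297 hi 
scene loupe [0.4546 0.1101] 225 z98 0.0338 circ [0.4419 0.1152] 0.0221 mean [0.4432 0.1149] 142 hi 
scene white [ 0.6304 -0.2121] 498 z98 0.0482 circ [ 0.6354 -0.2145] 0.0165 mean [ 0.6407 -0.2115] 15 hi [ 0.6283 -0.2125]
```

```bash
cat >> h.py <<'E'
RT=np.array([[0,1,0],[1,0,0],[0,0,-1.]])  # tool x=+Y, y=+X, z=-Z
def plan(x,y,z):
    o=get_obs(); R=Ro.from_rotvec(o["orientation"]).as_matrix()
    d=R.T@(np.array([x,y,z])-o["tcp_pos"]); w=Ro.from_matrix(R.T@RT).as_rotvec()
    print('t',o["clock"],'offset',(d/.15).round(3),'rot',(w/2).round(4),'tcp',o["tcp_pos"].round(4))
E
python3 - <<'E'
from h import *
plan(.517,.4015,.2)
f=grab_frame("wrist");cv2.imwrite("pics/w0.png",f["frame"][:,:,::-1]);print(f["vfov"],f["cx"],f["cy"])
o=get_obs();R=Ro.from_rotvec(o["orientation"]).as_matrix()
print('cam in tool',R.T@(-f["R"].T@f["t"]-o["tcp_pos"]),R.T@f["R"].T)
E
```

```text
t 0.2 offset [-2.524 -0.937  0.206] rot [-5.000e-04  4.000e-04  6.385e-01] tcp [0.1954 0.6457 0.2307]
65.70646984690485 276.3640083298428 210.31022125465392
cam in tool [ 7.03248015e-02 -4.97674458e-05 -1.41402371e-01] [[-3.27200517e-04 -9.60836044e-01 -2.77117283e-01]
 [ 9.99999881e-01 -2.14470831e-04 -4.37104364e-04]
 [ 3.60552054e-04 -2.77117393e-01  9.60836001e-01]]
```

View pics/w0.png

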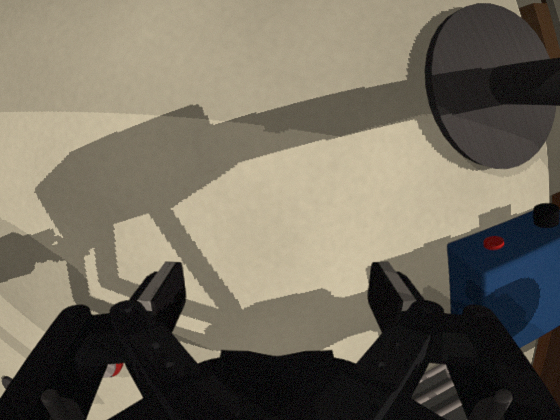

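{"method": "drive_tool", "body": {
  "rows": [
    {"offset": [-0.9, -0.3, 0], "rotation": [0, 0, 0], "claw": 1},
    {"offset": [-0.9, -0.3, 0], "rotation": [0, 0, 0], "claw": 1},
    {"offset": [-0.9, -0.3, 0], "rotation": [0, 0, 0], "claw": 1},
    {"offset": [-0.9, -0.3, 0], "rotation": [0, 0, 0], "claw": 1},
    {"offset": [-0.9, -0.3, 0], "rotation": [0, 0, 0], "claw": 1}
  ],
  "force": 40
}}

```text
clock: 0.67
tcp_pos: [0.3182, 0.5595, 0.2315]
orientation: [0.474, 3.102, -0.002]
contact_force: [0.2, -0.4, 0.1]
grip_width: 0.085
gripper_force: 0.0
```

{"method": "drive_tool", "body": {
  "rows": [
    {"offset": [-0.9, -0.3, 0], "rotation": [0, 0, 0.06], "claw": 1},
    {"offset": [-0.9, -0.3, 0], "rotation": [0, 0, 0.12], "claw": 1},
    {"offset": [-0.9, -0.3, 0], "rotation": [0, 0, 0.18], "claw": 1},
    {"offset": [-0.9, -0.3, 0], "rotation": [0, 0, 0.24], "claw": 1},
    {"offset": [-0.9, -0.3, 0], "rotation": [0, 0, 0.3], "claw": 1},
    {"offset": [-0.9, -0.3, 0], "rotation": [0, 0, 0.36], "claw": 1}
  ]
}}

```text
clock: 1.17
tcp_pos: [0.4292, 0.4807, 0.2313]
orientation: [1.537, 2.74, 0.0]
contact_force: [1.0, -0.0, -0.7]
grip_width: 0.0852
gripper_force: 0.0
```

```bash
python3 -c "
from h import *
plan(.517,.4015,.2)"
```

```text
t 1.1667 offset [-0.756  0.225  0.209] rot [1.00e-04 0.00e+00 2.74e-01] tcp [0.4292 0.4807 0.2313]
```

{"method": "drive_tool", "body": {
  "rows": [
    {"offset": [-0.756, 0.225, 0.2], "rotation": [0, 0, 0.06], "claw": 1},
    {"offset": [-0.756, 0.225, 0.2], "rotation": [0, 0, 0.12], "claw": 1},
    {"offset": [-0.756, 0.225, 0.2], "rotation": [0, 0, 0.18], "claw": 1},
    {"offset": [-0.756, 0.225, 0.2], "rotation": [0, 0, 0.24], "claw": 1},
    {"offset": [-0.756, 0.225, 0.2], "rotation": [0, 0, 0.274], "claw": 1},
    {"offset": [-0.756, 0.225, 0.2], "rotation": [0, 0, 0.274], "claw": 1},
    {"offset": [-0.756, 0.225, 0.2], "rotation": [0, 0, 0.274], "claw": 1}
  ]
}}

```text
clock: 1.75
tcp_pos: [0.5156, 0.4044, 0.201]
orientation: [-2.207, -2.235, 0.0]
contact_force: [-0.0, -0.4, -0.4]
grip_width: 0.0855
gripper_force: 0.0
```

Run:
```python
from h import *
plan(.464,-.083,.2)
f=grab_frame("wrist");cv2.imwrite("pics/w1.png",f["frame"][:,:,::-1])
```

```text
t 1.75 offset [-3.245 -0.386  0.007] rot [-0.0003 -0.0001  0.0065] tcp [0.5156 0.4044 0.201 ]
```

View pics/w1.png

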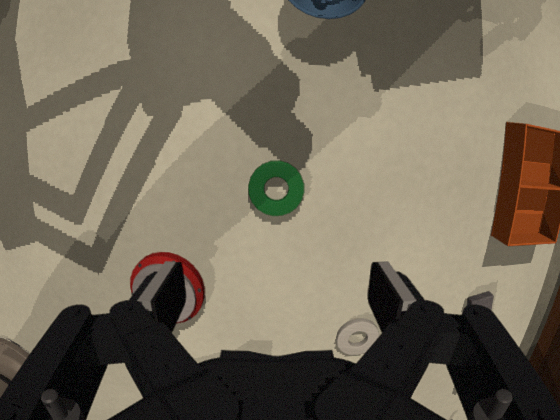

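Wrist view: pad at (276,188), red turntable at (168,287), alu bezel at (358,337); fingers at the bottom.

```bash
cat >> h.py <<'E'
from scipy.optimize import least_squares
def wcast(f,uv,h):
    uv=np.atleast_2d(uv).astype(float); p=uv-[f["cx"],f["cy"]]; r=np.hypot(*p.T); th=r/foc(f)
    d=np.column_stack([p*(np.sin(th)/np.maximum(r,1e-9))[:,None],np.cos(th)])@f["R"]; o=-f["t"]@f["R"]
    return (o+d*((h-o[2])/d[:,2])[:,None])[:,:2]
def wproj(f,X):
    c=f["R"]@np.array(X)+f["t"]; n=np.hypot(c[0],c[1]); th=np.arctan2(n,c[2])
    return c[:2]/n*th*foc(f)+[f["cx"],f["cy"]]
def circ(f,mask,seed,h,rad):
    """centre of a disc of known radius at height h: outer contour of the blob nearest seed, far side only"""
    cs,_=cv2.findContours(mask.astype(np.uint8),cv2.RETR_EXTERNAL,cv2.CHAIN_APPROX_NONE)
    cs=[wcast(f,c[:,0],h) for c in cs if cv2.contourArea(c)>150]
    P=min(cs,key=lambda P:np.hypot(*(P.mean(0)-seed)))
    c=P.mean(0); cam=(-f["t"]@f["R"])[:2]; a=(c-cam)/np.hypot(*(c-cam))
    P=P[(P-c)@a>0]
    s=least_squares(lambda q:np.hypot(*(P-q).T)-rad,c,loss='soft_l1',f_scale=.001)
    free=least_squares(lambda q:np.hypot(*(P-q[:2]).T)-q[2],[*c,rad],loss='soft_l1',f_scale=.001)
    print('centre',s.x.round(4),'rms',np.sqrt(np.mean((np.hypot(*(P-s.x).T)-rad)**2)).round(5),'free',free.x.round(4),len(P))
    return s.x
E
python3 - <<'E'
from h import *
f=grab_frame("wrist");hsv=cv2.cvtColor(f["frame"],cv2.COLOR_RGB2HSV)
m=(abs(hsv[...,0].astype(int)-68)<18)&(hsv[...,1]>120)
circ(f,m,(.517,.40),.010,.030)
plan(.464,-.083,.2)
E
```

```text
centre [0.5149 0.4047] rms 0.0009 free [0.5148 0.4023 0.0281] 77
t 1.85 offset [-3.245 -0.386  0.007] rot [-0.0002 -0.0002  0.0064] tcp [0.5156 0.4044 0.2013]
```

{"method": "drive_tool", "body": {
  "rows": [
    {"offset": [-1, 0, 0], "rotation": [0, 0, 0.006], "claw": 1},
    {"offset": [-1, 0, 0], "rotation": [0, 0, 0.006], "claw": 1},
    {"offset": [-1, 0, 0], "rotation": [0, 0, 0.006], "claw": 1},
    {"offset": [-1, 0, 0], "rotation": [0, 0, 0.006], "claw": 1}
  ]
}}

```text
clock: 2.18
tcp_pos: [0.5177, 0.2488, 0.2016]
orientation: [2.225, 2.216, -0.001]
contact_force: [1.0, -1.2, -0.6]
grip_width: 0.0854
gripper_force: 0.0
```

{"method": "drive_tool", "body": {
  "rows": [
    {"offset": [-1, -0.15, 0], "rotation": [0, 0, 0], "claw": 1},
    {"offset": [-1, -0.15, 0], "rotation": [0, 0, 0], "claw": 1},
    {"offset": [-1, -0.15, 0], "rotation": [0, 0, 0], "claw": 1},
    {"offset": [-1, -0.15, 0], "rotation": [0, 0, 0], "claw": 1}
  ]
}}

```text
clock: 2.52
tcp_pos: [0.4938, 0.0996, 0.2016]
orientation: [2.226, 2.217, -0.0]
contact_force: [-0.5, -0.9, 0.2]
grip_width: 0.085
gripper_force: 0.0
```

{"method": "drive_tool", "body": {
  "rows": [
    {"offset": [-1, -0.2, 0], "rotation": [0, 0, 0], "claw": 1},
    {"offset": [-1, -0.2, 0], "rotation": [0, 0, 0], "claw": 1},
    {"offset": [-1, -0.2, 0], "rotation": [0, 0, 0], "claw": 1},
    {"offset": [-1, -0.2, 0], "rotation": [0, 0, 0], "claw": 1},
    {"offset": [-1, -0.2, 0], "rotation": [0, 0, 0], "claw": 1},
    {"offset": [-1, -0.2, 0], "rotation": [0, 0, 0], "claw": 1}
  ]
}}

```text
clock: 3.02
tcp_pos: [0.4642, -0.0475, 0.2017]
orientation: [2.226, 2.216, 0.002]
contact_force: [-0.4, 0.7, -0.2]
grip_width: 0.0853
gripper_force: 0.0
```

Run:
```python
from h import *
plan(.464,-.083,.2)
f=grab_frame("wrist");cv2.imwrite("pics/w2.png",f["frame"][:,:,::-1])
```

```text
t 3.0167 offset [-0.237 -0.     0.011] rot [ 0.0005 -0.0003 -0.0024] tcp [ 0.4642 -0.0475  0.2017]
```

View pics/w2.png

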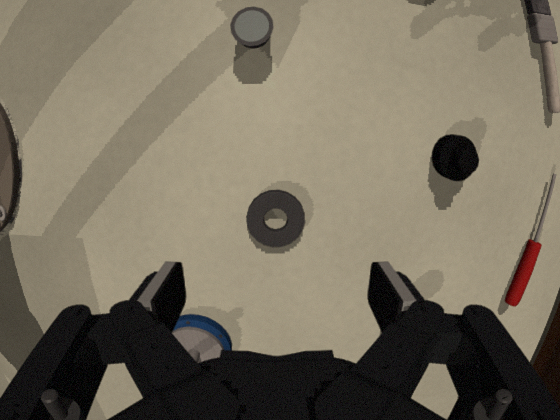

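Riser at about (275,218), blue turntable at (200,345) partly behind a finger, loupe (252,28), cap (455,157).

```bash
cat >> h.py <<'E'
def full(f,mask,seed,h,rad):
    """free circle on the whole outer contour, half the side-wall bulge taken off"""
    cs,_=cv2.findContours(mask.astype(np.uint8),cv2.RETR_EXTERNAL,cv2.CHAIN_APPROX_NONE)
    cs=[wcast(f,c[:,0],h) for c in cs if cv2.contourArea(c)>150]
    P=min(cs,key=lambda P:np.hypot(*(P.mean(0)-seed)))
    q=least_squares(lambda q:np.hypot(*(P-q[:2]).T)-q[2],[*P.mean(0),rad],loss='soft_l1',f_scale=.001).x
    C=-f["t"]@f["R"]; b=(C[:2]-q[:2])*h/(C[2]-h)/2
    print('full',(q[:2]-b).round(4),'r',q[2].round(4),'bulge/2',b.round(4)); return q[:2]-b
E
python3 - <<'E'
from h import *
f=grab_frame("wrist");g=f["frame"].max(2)
print(g[218,235:320:3], g[175:262:3,275])
m=g<85
full(f,m,(.464,-.083),.012,.032);circ(f,m,(.464,-.083),.012,.032)
E
```

```text
[161 161 158 162  53  59  59  52  56  50  79  78  81  76  83  95 102  87
  52  55  56  53  53 106 141 140 162 159 164] [167 164 165 160 142 138  57  57  52  53  56  50 100  98  77 139 142 142
 129  49  56  54  55  49  57 102  96 160 158]
full [ 0.4629 -0.0844] r 0.0314 bulge/2 [0.     0.0019]
centre [ 0.4629 -0.082 ] rms 0.00079 free [ 0.4629 -0.0838  0.0305] 83
```

{"method": "drive_tool", "body": {
  "rows": [
    {"offset": [-0.24, -0.007, 0.2], "rotation": [0, 0, -0.002], "claw": 1},
    {"offset": [-0.24, -0.007, 0.5], "rotation": [0, 0, -0.002], "claw": 1},
    {"offset": [-0.24, -0.007, 0.8], "rotation": [0, 0, -0.002], "claw": 1},
    {"offset": [-0.24, -0.007, 0.8], "rotation": [0, 0, -0.002], "claw": 1},
    {"offset": [-0.24, -0.007, 0.8], "rotation": [0, 0, -0.002], "claw": 1}
  ]
}}

```text
clock: 3.53
tcp_pos: [0.4613, -0.0809, 0.0789]
orientation: [-2.214, -2.222, 0.008]
contact_force: [-0.1, 0.1, 0.6]
grip_width: 0.0855
gripper_force: 0.0
```

Run:
```python
from h import *
plan(.463,-.084,-.002)
f=grab_frame("wrist");g=f["frame"].max(2);cv2.imwrite("pics/w3.png",f["frame"][:,:,::-1])
full(f,g<75,(.464,-.083),.012,.032)
```

```text
t 3.5333 offset [-0.02   0.015  0.539] rot [-0.0034  0.0001  0.0018] tcp [ 0.4613 -0.0809  0.0789]
full [ 0.463  -0.0844] r 0.0312 bulge/2 [-0.      0.0021]
```

View pics/w3.png

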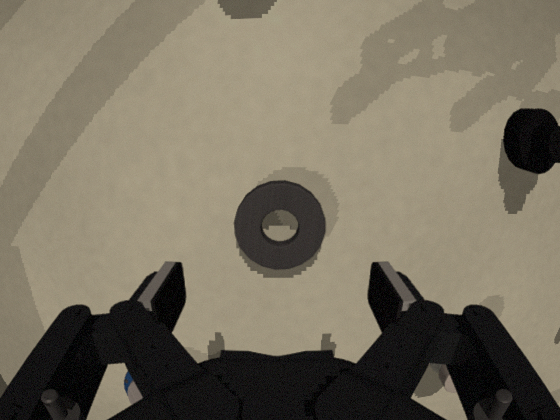

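Riser at (280,225), centred between the fingers, consistent at (.463,-.0844).

{"method": "drive_tool", "body": {
  "rows": [
    {"offset": [-0.01, 0.01, 0.2], "rotation": [-0.001, 0, 0.001], "claw": 1},
    {"offset": [-0.01, 0.01, 0.35], "rotation": [-0.001, 0, 0.001], "claw": 1},
    {"offset": [-0.01, 0.01, 0.45], "rotation": [-0.001, 0, 0.001], "claw": 1},
    {"offset": [-0.01, 0.01, 0.53], "rotation": [-0.001, 0, 0.001], "claw": 1},
    {"offset": [-0.01, 0.01, 0.53], "rotation": [-0.001, 0, 0.001], "claw": 1},
    {"offset": [-0.01, 0.01, 0.53], "rotation": [-0.001, 0, 0.001], "claw": 1}
  ]
}}

```text
clock: 4.08
tcp_pos: [0.4665, -0.0833, 0.0034]
orientation: [2.219, 2.22, 0.006]
contact_force: [-0.6, 0.4, 0.5]
grip_width: 0.0848
gripper_force: 0.0
```

Run:
```python
from h import *
plan(.463,-.084,-.002)
print(get_obs()["contact_force"])
```

```text
t 4.0833 offset [-0.004 -0.023  0.036] rot [ 0.0023 -0.0003  0.0002] tcp [ 0.4665 -0.0833  0.0034]
[-0.57077098  0.3879534   0.46888203]
```

{"method": "drive_tool", "body": {
  "rows": [
    {"offset": [-0.004, -0.01, 0.03], "rotation": [0, 0, 0], "claw": 1},
    {"offset": [-0.004, -0.01, 0.03], "rotation": [0, 0, 0], "claw": 1},
    {"offset": [-0.004, -0.01, 0.03], "rotation": [0, 0, 0], "claw": 1},
    {"offset": [-0.004, -0.01, 0.03], "rotation": [0, 0, 0], "claw": 1}
  ]
}}

```text
clock: 4.42
tcp_pos: [0.4637, -0.0845, -0.0021]
orientation: [2.221, 2.219, 0.004]
contact_force: [0.5, -0.3, -0.3]
grip_width: 0.0855
gripper_force: 0.0
```

Run:
```python
from h import *
plan(.463,-.084,-.002)
```

```text
t 4.4167 offset [ 0.003 -0.005 -0.001] rot [ 0.0015 -0.0001 -0.0004] tcp [ 0.4637 -0.0845 -0.0021]
```

Close.

{"method": "drive_tool", "body": {
  "rows": [
    {"offset": [0, -0.003, 0], "rotation": [0, 0, 0], "claw": 0.8},
    {"offset": [0, -0.003, 0], "rotation": [0, 0, 0], "claw": 0.6},
    {"offset": [0, -0.003, 0], "rotation": [0, 0, 0], "claw": 0.6},
    {"offset": [0, -0.003, 0], "rotation": [0, 0, 0], "claw": 0.6},
    {"offset": [0, -0.003, 0], "rotation": [0, 0, 0], "claw": 0.6},
    {"offset": [0, -0.003, 0], "rotation": [0, 0, 0], "claw": 0.6}
  ],
  "force": 50
}}

```text
clock: 4.92
tcp_pos: [0.463, -0.0846, -0.0018]
orientation: [2.223, 2.218, 0.004]
contact_force: [-3.2, 1.1, 14.6]
grip_width: 0.0611
gripper_force: 50.6
```

Run:
```python
from h import *
f=grab_frame("wrist");cv2.imwrite("pics/w4.png",f["frame"][:,:,::-1])
o=get_obs();print(o["contact_force"],o["moment"],o["grip_width"])
```

```text
[-3.88450758  0.67519666 14.97801498] [ 0.21119391  0.58906766 -0.23948928] 0.061018705874316514
```

View pics/w4.png

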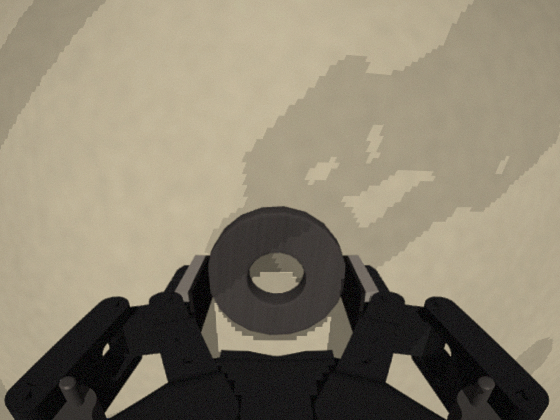

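Ring at (277,270) held between the pads; check centring, then a small lift.

Run:
```python
from h import *
f=grab_frame("wrist");o=get_obs();t=o["tcp_pos"]
print(wproj(f,[t[0],t[1],.012]),wproj(f,[.463,-.0844,.012]))
g=f["frame"].max(2);print(g[270,190:230:3]);full(f,g<70,(.464,-.083),.012,.032)
```

```text
[276.24605301 282.75007817] [276.20655872 282.37551458]
[115 114 115  34  14  14  31  58  60  52  56  56  57  55]
full [ 0.452  -0.2866] r 0.1886 bulge/2 [0.0005 0.0122]
```

{"method": "drive_tool", "body": {
  "rows": [
    {"offset": [0, 0, -0.03], "rotation": [0, 0, 0], "claw": 0.6},
    {"offset": [0, 0, -0.06], "rotation": [0, 0, 0], "claw": 0.6},
    {"offset": [0, 0, -0.1], "rotation": [0, 0, 0], "claw": 0.6},
    {"offset": [0, 0, -0.13], "rotation": [0, 0, 0], "claw": 0.6},
    {"offset": [0, 0, -0.13], "rotation": [0, 0, 0], "claw": 0.6}
  ]
}}

```text
clock: 5.43
tcp_pos: [0.4632, -0.0846, 0.0176]
orientation: [2.221, 2.219, 0.004]
contact_force: [1.0, 0.0, -2.1]
grip_width: 0.0613
gripper_force: 54.7
```

Run:
```python
from h import *
f=grab_frame("wrist");cv2.imwrite("pics/w5.png",f["frame"][:,:,::-1])
o=get_obs();print(o["tcp_pos"],o["contact_force"],o["moment"],o["grip_width"])
```

```text
[ 0.46311919 -0.08457215  0.01725889] [ 0.70987186 -0.54308295 -0.84256837] [ 0.06317384  0.01764028 -0.02928867] 0.06139081390482598
```

View pics/w5.png

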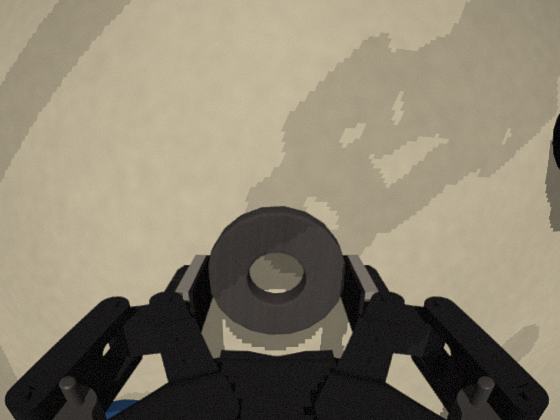

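```bash
cat >> h.py <<'E'
def held(f,hit,h,rad,c0=215,c1=340):
    """held ring: far arc (first hit pixel downward in each column), fixed radius; centre in tool frame (x,y)"""
    o=get_obs();R=Ro.from_rotvec(o["orientation"]).as_matrix()
    uv=[(u,np.argmax(hit[180:300,u])+180-.5) for u in range(c0,c1) if hit[180:300,u].any()]
    P=wcast(f,uv,h); s=least_squares(lambda q:np.hypot(*(P-q).T)-rad,P.mean(0)-[0,.02],loss='soft_l1',f_scale=.0007).x
    q=least_squares(lambda q:np.hypot(*(P-q[:2]).T)-q[2],[*s,rad],loss='soft_l1',f_scale=.0007).x
    d=R.T@np.array([*(s-o["tcp_pos"][:2]),0]); print('held world',s.round(4),'tool',d.round(4),'free',q.round(4)); return d
E
python3 - <<'E'
from h import *
f=grab_frame("wrist");g=f["frame"].max(2)
z=get_obs()["tcp_pos"][2]
for e in (.008,.0138,.018): held(f,g<75,z+e,.032)
E
```

```text
held world [ 0.4631 -0.0831] tool [0.0013 0.0002 0.    ] free [ 0.4631 -0.0813  0.0303]
held world [ 0.463  -0.0817] tool [0.0028 0.0001 0.    ] free [ 0.4631 -0.0783  0.029 ]
held world [ 0.463  -0.0806] tool [0.0039 0.0001 0.    ] free [ 0.4631 -0.0762  0.0281]
```

{"method": "drive_tool", "body": {
  "rows": [
    {"offset": [0, 0, -0.25], "rotation": [0, 0, 0], "claw": 0.6},
    {"offset": [0, 0, -0.5], "rotation": [0, 0, 0], "claw": 0.6},
    {"offset": [-0.2, -0.1, -0.75], "rotation": [0, 0, 0], "claw": 0.6},
    {"offset": [-0.4, -0.15, -0.9], "rotation": [0, 0, 0], "claw": 0.6},
    {"offset": [-0.6, -0.2, -0.9], "rotation": [0, 0, 0], "claw": 0.6},
    {"offset": [-0.8, -0.3, -0.9], "rotation": [0, 0, 0], "claw": 0.6},
    {"offset": [-0.8, -0.3, -0.9], "rotation": [0, 0, 0], "claw": 0.6}
  ]
}}

```text
clock: 6.12
tcp_pos: [0.4142, -0.2105, 0.1525]
orientation: [2.23, 2.208, 0.0]
contact_force: [0.2, 0.2, -2.1]
grip_width: 0.0608
gripper_force: 56.3
```

{"method": "drive_tool", "body": {
  "rows": [
    {"offset": [-0.2, -0.1, 0], "rotation": [0, 0, 0], "claw": 0.6},
    {"offset": [-0.4, -0.2, 0], "rotation": [0, 0, 0], "claw": 0.6},
    {"offset": [-0.6, -0.3, 0], "rotation": [0, 0, 0], "claw": 0.6},
    {"offset": [-0.8, -0.35, 0], "rotation": [0, 0, 0], "claw": 0.6},
    {"offset": [-0.8, -0.35, 0], "rotation": [0, 0, 0], "claw": 0.6},
    {"offset": [-0.8, -0.35, 0], "rotation": [0, 0, 0], "claw": 0.6}
  ]
}}

```text
clock: 6.62
tcp_pos: [0.3635, -0.3259, 0.1513]
orientation: [2.227, 2.215, 0.001]
contact_force: [-0.3, 0.4, -2.8]
grip_width: 0.0609
gripper_force: 56.3
```

Run:
```python
from h import *
plan(.357,-.262,.15)
f=grab_frame("wrist");cv2.imwrite("pics/w6.png",f["frame"][:,:,::-1])
g=f["frame"].max(2);z=get_obs()["tcp_pos"][2];held(f,g<75,z+.0138,.032)
```

```text
t 6.6167 offset [ 0.426 -0.045  0.008] rot [ 0.0005  0.0002 -0.0027] tcp [ 0.3635 -0.3259  0.1513]
held world [ 0.3633 -0.3228] tool [ 0.0016 -0.0008  0.    ] free [ 0.3635 -0.318   0.0279]
```

View pics/w6.png

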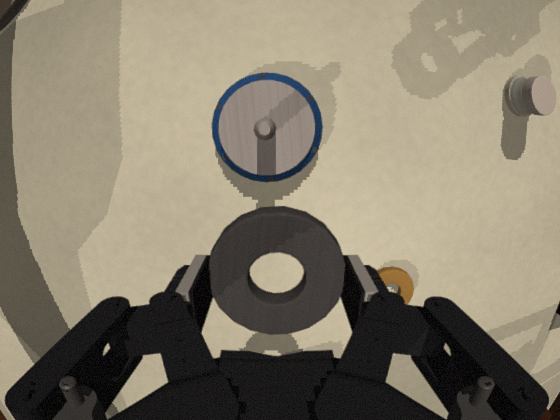

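Blue turntable at (266,127), post tip (265,127) visible past the held riser (277,270); brass at (395,283).

Run:
```python
from h import *
f=grab_frame("wrist");hsv=cv2.cvtColor(f["frame"],cv2.COLOR_RGB2HSV)
m=(abs(hsv[...,0].astype(int)-108)<14)&(hsv[...,1]>120)
full(f,m,(.357,-.262),.018,.048);circ(f,m,(.357,-.262),.018,.048)
m2=(hsv[...,1]<110)&(hsv[...,2]>50); m3=np.zeros((420,560),np.uint8); cs,_=cv2.findContours(m.astype(np.uint8),cv2.RETR_EXTERNAL,cv2.CHAIN_APPROX_NONE)
c=max(cs,key=cv2.contourArea); print(cv2.minEnclosingCircle(c), wcast(f,[265,127],.068))
g=cv2.cvtColor(f["frame"],cv2.COLOR_RGB2GRAY); print(g[110:146,252:282:2])
```

```text
full [ 0.3551 -0.2628] r 0.0434 bulge/2 [0.0003 0.0003]
centre [ 0.3598 -0.2584] rms 0.00247 free [ 0.3553 -0.2626  0.0433] 305
((266.2193908691406, 128.73138427734375), 54.53764343261719) [[ 0.35671291 -0.25939067]]
[[134 138 142 141 141 137 139 143 139 139 140 120 127 120 126]
 [137 137 141 141 139 138 140 142 141 138 144 124 119 120 125]
 [136 136 141 140 141 136 142 140 139 123 126 127 126 121 124]
 [136 136 142 139 141 141 141 140 138 123 124 128 124 121 122]
 [135 136 140 139 138 141 144 142 125 121 124 123 123 122 122]
 [135 136 141 141 141 141 140 140 125 122 125 123 127 122 125]
 [137 136 141 143 140 140 137 143 123 122 125 123 127 121 123]
 [138 135 139 140 142 140 136 133 126 117 121 124 125 123 124]
 [138 136 140 141 142 140 126 124 123 122 123 127 122 124 123]
 [139 136 139 138 141 140 123 122 120 124 124 126 127 123 123]
 [138 139 144 143 140 130 117 120 114 120 126 127 125 124 125]
 [137 135 142 138 124 122 116 119 112 116 122 125 126 124 123]
 [135 134 137 124 115 122 122 124 117 103 120 122 126 122 122]
 [139 137 131 116 122 127 128 127 116 103 101 128 124 126 119]
 
[... 685 characters left out ...]
2 138]
 [142  85  71  90 135 138 140 139  83  49  51  71 143 141 142]
 [142 105  73  77 113 137 137 117  61  51  49  75 142 146 139]
 [142 114  70  73  78  95 110  74  56  44  48  86 140 143 139]
 [137 135  79  69  76  71  75  59  57  52  67  89 141 146 141]
 [140 139  94  72  70  71  68  58  55  50  82  89 144 143 140]
 [142 143  98  68  66  67  65  60  53  66  86  90 143 144 141]
 [136 140 102  82  71  64  62  62  71  86  89  88 144 146 140]
 [144 140  98  87  83  80  72  75  88  88  87  85 144 142 140]
 [143 141  97  85  86  86  81  89  87  89  85  84 141 145 137]
 [141 142 100  86  85  86  83  89  89  88  87  86 147 143 141]
 [140 142  92  86  86  86  90  85  84  89  88  84 142 142 143]]
```

```bash
cat >> h.py <<'E'
def hullc(f,m,h,rad):
    cs,_=cv2.findContours(m.astype(np.uint8),cv2.RETR_EXTERNAL,cv2.CHAIN_APPROX_NONE)
    c=max(cs,key=cv2.contourArea); hm=cv2.fillPoly(np.zeros((420,560),np.uint8),[cv2.convexHull(c)],1)
    return full(f,hm,wcast(f,c[:,0],h).mean(0),h,rad)
E
python3 - <<'E'
from h import *
f=grab_frame("wrist");hsv=cv2.cvtColor(f["frame"],cv2.COLOR_RGB2HSV)
m=(abs(hsv[...,0].astype(int)-108)<14)&(hsv[...,1]>120)
print(hullc(f,m,.018,.048), wcast(f,[263.5,130.3],.068))
plan(.357,-.262,.15)
E
```

```text
full [ 0.3554 -0.2625] r 0.0458 bulge/2 [0.0003 0.0003]
[ 0.3554055  -0.26245923] [[ 0.35605086 -0.26080439]]
t 6.7667 offset [ 0.407 -0.053  0.008] rot [ 0.0006 -0.0006  0.0003] tcp [ 0.365  -0.3231  0.1511]
```

{"method": "drive_tool", "body": {
  "rows": [
    {"offset": [0.2, -0.03, 0], "rotation": [0, 0, 0], "claw": 0.6},
    {"offset": [0.397, -0.06, 0], "rotation": [0, 0, 0], "claw": 0.6},
    {"offset": [0.397, -0.06, 0.2], "rotation": [0, 0, 0], "claw": 0.6},
    {"offset": [0.397, -0.06, 0.4], "rotation": [0, 0, 0], "claw": 0.6},
    {"offset": [0.397, -0.06, 0.44], "rotation": [0, 0, 0], "claw": 0.6},
    {"offset": [0.397, -0.06, 0.44], "rotation": [0, 0, 0], "claw": 0.6},
    {"offset": [0.397, -0.06, 0.44], "rotation": [0, 0, 0], "claw": 0.6}
  ]
}}

```text
clock: 7.35
tcp_pos: [0.3561, -0.2649, 0.086]
orientation: [2.222, 2.22, 0.001]
contact_force: [0.3, 0.1, -1.5]
grip_width: 0.061
gripper_force: 56.3
```

Run:
```python
from h import *
f=grab_frame("wrist");cv2.imwrite("pics/w7.png",cv2.resize(f["frame"][180:400,160:400,::-1],None,fx=2.5,fy=2.5))
plan(.356,-.2635,.026)
```

```text
t 7.4 offset [ 0.013 -0.005  0.403] rot [ 0.0014  0.0003 -0.0006] tcp [ 0.3565 -0.2654  0.0865]
```

View pics/w7.png

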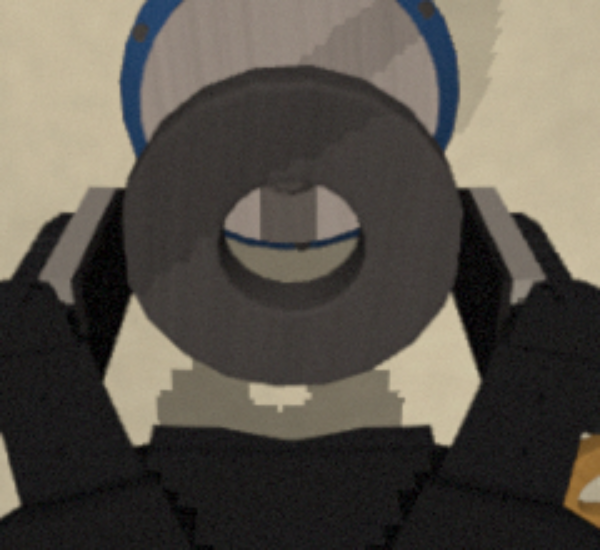

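Post seen through the hole, laterally centred (crop 289 vs 292), tip near the far edge at crop (290,187); computing the along-x misfit.

Run:
```python
from h import *
f=grab_frame("wrist");z=get_obs()["tcp_pos"]
I=lambda u,v:(160+(u+.5)/2.5-.5,180+(v+.5)/2.5-.5)
print(z)
print('tip near edge',wcast(f,I(290,193),.068))
print('post base sides z.024',wcast(f,I(261,225),.03),wcast(f,I(317,225),.03))
for n,p,h in (('far hole top',(291,180),z[2]+.0138),('near hole top',(292,310),z[2]+.0138),('near hole bottom',(292,283),z[2]+.0018),('L',(222,235),z[2]+.0138),('R',(363,235),z[2]+.0138),('far outer',(292,66),z[2]+.0138),('near outer',(292,384),z[2]+.0138)): print(n,wcast(f,I(*p),h))
```

```text
[ 0.3567081  -0.26566199  0.08669305]
tip near edge [[ 0.35629181 -0.26731378]]
post base sides z.024 [[ 0.34837088 -0.29409292]] [[ 0.36355024 -0.29412552]]
far hole top [[ 0.35649987 -0.25015847]]
near hole top [[ 0.3566328  -0.27643508]]
near hole bottom [[ 0.3566592 -0.2777155]]
L [[ 0.34434328 -0.26078071]]
R [[ 0.36914938 -0.26084958]]
far outer [[ 0.3567     -0.23000516]]
near outer [[ 0.35660839 -0.29385759]]
```

{"method": "drive_tool", "body": {
  "rows": [
    {"offset": [0.003, -0.003, 0.08], "rotation": [0, 0, 0], "claw": 0.6},
    {"offset": [0.003, -0.003, 0.16], "rotation": [0, 0, 0], "claw": 0.6},
    {"offset": [0.003, -0.003, 0.24], "rotation": [0, 0, 0], "claw": 0.6},
    {"offset": [0.003, -0.003, 0.32], "rotation": [0, 0, 0], "claw": 0.6},
    {"offset": [0.003, -0.003, 0.38], "rotation": [0, 0, 0], "claw": 0.6},
    {"offset": [0.003, -0.003, 0.42], "rotation": [0, 0, 0], "claw": 0.6},
    {"offset": [0.003, -0.003, 0.42], "rotation": [0, 0, 0], "claw": 0.6},
    {"offset": [0.003, -0.003, 0.42], "rotation": [0, 0, 0], "claw": 0.6}
  ]
}}

```text
clock: 8.12
tcp_pos: [0.356, -0.2649, 0.023]
orientation: [2.221, 2.218, 0.003]
contact_force: [-0.5, 0.1, -1.3]
grip_width: 0.0612
gripper_force: 56.3
```

Run:
```python
from h import *
plan(.3565,-.2655,.022);o=get_obs();print(o["contact_force"],o["moment"])
```

```text
t 8.1167 offset [-0.004  0.003  0.006] rot [ 0.0014  0.0002 -0.0007] tcp [ 0.356  -0.2649  0.023 ]
[-0.47093467  0.07482262 -1.2615501 ] [ 0.02910696  0.02588372 -0.00030895]
```

{"method": "drive_tool", "body": {
  "rows": [
    {"offset": [0, 0, 0.004], "rotation": [0, 0, 0], "claw": 0.6},
    {"offset": [0, 0, 0.008], "rotation": [0, 0, 0], "claw": 0.6},
    {"offset": [0, 0, 0.008], "rotation": [0, 0, 0], "claw": 0.6},
    {"offset": [0, 0, 0.008], "rotation": [0, 0, 0], "claw": 0.6}
  ]
}}

```text
clock: 8.45
tcp_pos: [0.3561, -0.2648, 0.0223]
orientation: [2.221, 2.218, 0.004]
contact_force: [-2.0, 1.1, 10.5]
grip_width: 0.061
gripper_force: 57.5
```

{"method": "drive_tool", "body": {
  "rows": [
    {"offset": [0, 0, 0], "rotation": [0, 0, 0], "claw": 0.78},
    {"offset": [0, 0, 0], "rotation": [0, 0, 0], "claw": 0.85},
    {"offset": [0, 0, 0], "rotation": [0, 0, 0], "claw": 0.95},
    {"offset": [0, 0, 0], "rotation": [0, 0, 0], "claw": 1},
    {"offset": [0, 0, 0], "rotation": [0, 0, 0], "claw": 1},
    {"offset": [0, 0, -0.1], "rotation": [0, 0, 0], "claw": 1},
    {"offset": [0, 0, -0.3], "rotation": [0, 0, 0], "claw": 1},
    {"offset": [0, 0, -0.5], "rotation": [0, 0, 0], "claw": 1},
    {"offset": [0, 0, -0.7], "rotation": [0, 0, 0], "claw": 1},
    {"offset": [0, 0, -0.9], "rotation": [0, 0, 0], "claw": 1},
    {"offset": [0, 0, -0.9], "rotation": [0, 0, 0], "claw": 1}
  ]
}}

```text
clock: 9.37
tcp_pos: [0.3577, -0.2663, 0.1607]
orientation: [2.217, 2.214, 0.008]
contact_force: [0.4, -0.3, -0.2]
grip_width: 0.0853
gripper_force: 0.0
```

Run:
```python
from h import *
plan(.517,.355,.16)
f=grab_frame("wrist");cv2.imwrite("pics/w8.png",f["frame"][:,:,::-1])
g=f["frame"].max(2)
```

```text
t 9.3667 offset [4.144 1.055 0.005] rot [ 0.0048  0.0012 -0.0009] tcp [ 0.3577 -0.2663  0.1607]
```

View pics/w8.png

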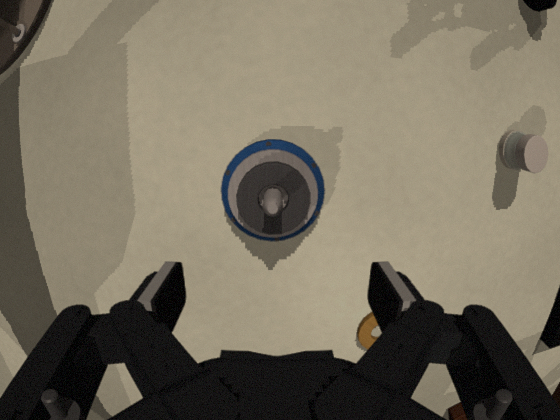

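Riser lies flat and centred on the plate at (273,200).

{"method": "drive_tool", "body": {
  "rows": [
    {"offset": [0.2, 0.2, 0], "rotation": [0, 0, 0], "claw": 1},
    {"offset": [0.4, 0.4, 0], "rotation": [0, 0, 0], "claw": 1},
    {"offset": [0.6, 0.6, 0], "rotation": [0, 0, 0], "claw": 1},
    {"offset": [0.8, 0.8, 0], "rotation": [0, 0, 0], "claw": 1},
    {"offset": [1, 0.9, 0], "rotation": [0, 0, 0], "claw": 1},
    {"offset": [1, 0.9, 0], "rotation": [0, 0, 0], "claw": 1}
  ]
}}

```text
clock: 9.92
tcp_pos: [0.4942, -0.107, 0.1553]
orientation: [-2.211, -2.232, -0.004]
contact_force: [-0.6, 0.0, -0.5]
grip_width: 0.0853
gripper_force: 0.0
```

{"method": "drive_tool", "body": {
  "rows": [
    {"offset": [1, 0.1, 0], "rotation": [0, 0, 0], "claw": 1},
    {"offset": [1, 0.1, 0], "rotation": [0, 0, 0], "claw": 1},
    {"offset": [1, 0.1, 0], "rotation": [0, 0, 0], "claw": 1},
    {"offset": [1, 0.1, 0], "rotation": [0, 0, 0], "claw": 1}
  ]
}}

```text
clock: 10.25
tcp_pos: [0.5048, 0.0397, 0.1554]
orientation: [-2.218, -2.224, -0.001]
contact_force: [1.8, -0.0, -0.2]
grip_width: 0.0854
gripper_force: 0.0
```

{"method": "drive_tool", "body": {
  "rows": [
    {"offset": [1, 0, 0], "rotation": [0, 0, 0], "claw": 1},
    {"offset": [1, 0, 0], "rotation": [0, 0, 0], "claw": 1},
    {"offset": [1, 0, 0], "rotation": [0, 0, 0], "claw": 1},
    {"offset": [1, 0, 0], "rotation": [0, 0, 0], "claw": 1}
  ]
}}

```text
clock: 10.58
tcp_pos: [0.5044, 0.1902, 0.1554]
orientation: [-2.217, -2.225, -0.001]
contact_force: [0.3, 0.7, 0.4]
grip_width: 0.0858
gripper_force: 0.0
```

{"method": "drive_tool", "body": {
  "rows": [
    {"offset": [1, 0, 0], "rotation": [0, 0, 0], "claw": 1},
    {"offset": [1, 0, 0], "rotation": [0, 0, 0], "claw": 1},
    {"offset": [1, 0, 0], "rotation": [0, 0, 0], "claw": 1},
    {"offset": [1, 0, 0], "rotation": [0, 0, 0], "claw": 1},
    {"offset": [1, 0, 0], "rotation": [0, 0, 0], "claw": 1}
  ]
}}

```text
clock: 11.0
tcp_pos: [0.5035, 0.3428, 0.1548]
orientation: [-2.211, -2.23, -0.002]
contact_force: [0.2, -0.1, -0.0]
grip_width: 0.0855
gripper_force: 0.0
```

Run:
```python
from h import *
plan(.515,.403,.07)
```

```text
t 11.0 offset [0.399 0.08  0.566] rot [ 0.     -0.0009  0.0043] tcp [0.5035 0.3428 0.1548]
```

{"method": "drive_tool", "body": {
  "rows": [
    {"offset": [0.2, 0.08, 0], "rotation": [0, 0, 0.004], "claw": 1},
    {"offset": [0.38, 0.08, 0.2], "rotation": [0, 0, 0.004], "claw": 1},
    {"offset": [0.38, 0.08, 0.4], "rotation": [0, 0, 0.004], "claw": 1},
    {"offset": [0.38, 0.08, 0.56], "rotation": [0, 0, 0.004], "claw": 1},
    {"offset": [0.38, 0.08, 0.56], "rotation": [0, 0, 0.004], "claw": 1},
    {"offset": [0.38, 0.08, 0.56], "rotation": [0, 0, 0.004], "claw": 1}
  ]
}}

```text
clock: 11.5
tcp_pos: [0.5173, 0.3903, 0.0708]
orientation: [2.231, 2.209, -0.005]
contact_force: [1.2, 0.4, -0.1]
grip_width: 0.0857
gripper_force: 0.0
```

Run:
```python
from h import *
f=grab_frame("wrist");hsv=cv2.cvtColor(f["frame"],cv2.COLOR_RGB2HSV)
m=(abs(hsv[...,0].astype(int)-68)<22)&(hsv[...,1]>100)
c=full(f,m,(.517,.40),.010,.030)
plan(*c,-.002)
```

```text
full [0.515  0.4014] r 0.0288 bulge/2 [0.0001 0.0014]
t 11.55 offset [ 0.069 -0.025  0.498] rot [ 0.0008  0.0006 -0.0052] tcp [0.5186 0.391  0.0727]
```

{"method": "drive_tool", "body": {
  "rows": [
    {"offset": [0.075, -0.025, 0.1], "rotation": [0, 0, -0.004], "claw": 1},
    {"offset": [0.075, -0.025, 0.2], "rotation": [0, 0, -0.004], "claw": 1},
    {"offset": [0.075, -0.025, 0.35], "rotation": [0, 0, -0.004], "claw": 1},
    {"offset": [0.075, -0.025, 0.45], "rotation": [0, 0, -0.004], "claw": 1},
    {"offset": [0.075, -0.025, 0.47], "rotation": [0, 0, -0.004], "claw": 1},
    {"offset": [0.075, -0.025, 0.47], "rotation": [0, 0, -0.004], "claw": 1},
    {"offset": [0.075, -0.025, 0.47], "rotation": [0, 0, -0.004], "claw": 1},
    {"offset": [0.075, -0.025, 0.47], "rotation": [0, 0, -0.004], "claw": 1}
  ]
}}

```text
clock: 12.22
tcp_pos: [0.5155, 0.404, 0.0033]
orientation: [2.222, 2.219, 0.005]
contact_force: [0.8, 0.2, 0.4]
grip_width: 0.0855
gripper_force: 0.0
```

Run:
```python
from h import *
plan(.515,.4025,.001)
```

```text
t 12.2167 offset [-0.01  -0.003  0.015] rot [ 0.0017 -0.0006 -0.0006] tcp [0.5155 0.404  0.0033]
```

{"method": "drive_tool", "body": {
  "rows": [
    {"offset": [-0.01, -0.003, 0.015], "rotation": [0.001, 0, 0], "claw": 1},
    {"offset": [-0.01, -0.003, 0.015], "rotation": [0.001, 0, 0], "claw": 1},
    {"offset": [-0.01, -0.003, 0.015], "rotation": [0.001, 0, 0], "claw": 0.8},
    {"offset": [-0.01, -0.003, 0.015], "rotation": [0.001, 0, 0], "claw": 0.58},
    {"offset": [-0.01, -0.003, 0.015], "rotation": [0.001, 0, 0], "claw": 0.58},
    {"offset": [-0.01, -0.003, 0.015], "rotation": [0.001, 0, 0], "claw": 0.58},
    {"offset": [-0.01, -0.003, 0.015], "rotation": [0.001, 0, 0], "claw": 0.58},
    {"offset": [-0.01, -0.003, 0.015], "rotation": [0.001, 0, 0], "claw": 0.58}
  ],
  "force": 40
}}

```text
clock: 12.88
tcp_pos: [0.5144, 0.4023, 0.001]
orientation: [-2.223, -2.22, -0.001]
contact_force: [-2.0, -1.1, 7.2]
grip_width: 0.0569
gripper_force: 41.0
```

{"method": "drive_tool", "body": {
  "rows": [
    {"offset": [0, 0, -0.03], "rotation": [0, 0, 0], "claw": 0.55},
    {"offset": [0, 0, -0.08], "rotation": [0, 0, 0], "claw": 0.55},
    {"offset": [0, 0, -0.2], "rotation": [0, 0, 0], "claw": 0.55},
    {"offset": [0, 0, -0.4], "rotation": [0, 0, 0], "claw": 0.55},
    {"offset": [0, 0, -0.6], "rotation": [0, 0, 0], "claw": 0.55},
    {"offset": [0, 0, -0.8], "rotation": [0, 0, 0], "claw": 0.55},
    {"offset": [0, 0, -1], "rotation": [0, 0, 0], "claw": 0.55},
    {"offset": [0, 0, -1], "rotation": [0, 0, 0], "claw": 0.55}
  ]
}}

```text
clock: 13.55
tcp_pos: [0.5176, 0.404, 0.1571]
orientation: [2.223, 2.219, 0.017]
contact_force: [1.3, 0.0, 0.2]
grip_width: 0.0571
gripper_force: 42.7
```

Run:
```python
from h import *
f=grab_frame("wrist");cv2.imwrite("pics/w9.png",f["frame"][:,:,::-1]);hsv=cv2.cvtColor(f["frame"],cv2.COLOR_RGB2HSV)
m=(abs(hsv[...,0].astype(int)-68)<22)&(hsv[...,1]>100)
z=get_obs()["tcp_pos"][2]
for e in(.005,.009): c=full(f,m,get_obs()["tcp_pos"][:2],z+e,.030); held(f,m,z+e,.030)
print(get_obs()["tcp_pos"]);plan(.357,-.322,.15)
```

```text
full [0.518  0.3613] r 0.0306 bulge/2 [-0.0004  0.0407]
held world [0.5177 0.4032] tool [-0.0003  0.0013  0.    ] free [0.5177 0.404  0.0293]
full [0.518  0.3623] r 0.0297 bulge/2 [-0.0004  0.0417]
held world [0.5176 0.4042] tool [0.0007 0.0013 0.    ] free [0.5176 0.406  0.0284]
[0.51633853 0.40345947 0.15422072]
t 13.6 offset [-4.838e+00 -1.056e+00 -2.000e-03] rot [ 0.0027 -0.0026 -0.0006] tcp [0.5163 0.4035 0.1542]
```

View pics/w9.png

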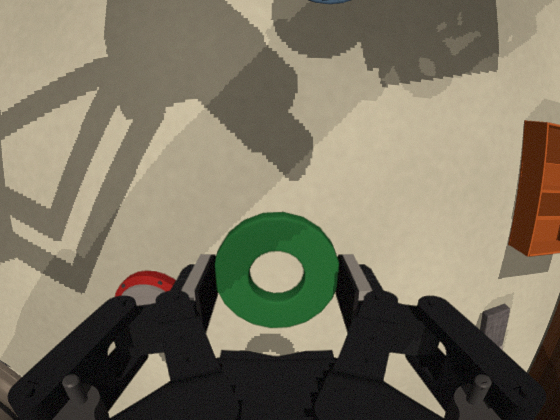

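Pad held flat at (277,270).

{"method": "drive_tool", "body": {
  "rows": [
    {"offset": [-1, 0, 0], "rotation": [0, 0, 0], "claw": 0.55},
    {"offset": [-1, 0, 0], "rotation": [0, 0, 0], "claw": 0.55},
    {"offset": [-1, 0, 0], "rotation": [0, 0, 0], "claw": 0.55},
    {"offset": [-1, 0, 0], "rotation": [0, 0, 0], "claw": 0.55}
  ]
}}

```text
clock: 13.93
tcp_pos: [0.5133, 0.2466, 0.1492]
orientation: [2.226, 2.215, -0.005]
contact_force: [-0.2, -0.6, -0.7]
grip_width: 0.057
gripper_force: 42.7
```

{"method": "drive_tool", "body": {
  "rows": [
    {"offset": [-1, 0, 0], "rotation": [0, 0, 0], "claw": 0.55},
    {"offset": [-1, 0, 0], "rotation": [0, 0, 0], "claw": 0.55},
    {"offset": [-1, 0, 0], "rotation": [0, 0, 0], "claw": 0.55},
    {"offset": [-1, 0, 0], "rotation": [0, 0, 0], "claw": 0.55}
  ]
}}

```text
clock: 14.27
tcp_pos: [0.5126, 0.097, 0.1494]
orientation: [2.227, 2.215, -0.004]
contact_force: [0.5, -0.7, -0.5]
grip_width: 0.0566
gripper_force: 42.7
```

{"method": "drive_tool", "body": {
  "rows": [
    {"offset": [-1, 0, 0], "rotation": [0, 0, 0], "claw": 0.55},
    {"offset": [-1, 0, 0], "rotation": [0, 0, 0], "claw": 0.55},
    {"offset": [-1, 0, 0], "rotation": [0, 0, 0], "claw": 0.55},
    {"offset": [-1, 0, 0], "rotation": [0, 0, 0], "claw": 0.55}
  ]
}}

```text
clock: 14.6
tcp_pos: [0.5123, -0.0527, 0.1496]
orientation: [2.227, 2.215, -0.003]
contact_force: [-0.1, -0.1, -0.4]
grip_width: 0.0567
gripper_force: 42.7
```

{"method": "drive_tool", "body": {
  "rows": [
    {"offset": [-0.25, -0.1, 0], "rotation": [0, 0, 0], "claw": 0.55},
    {"offset": [-0.5, -0.2, 0], "rotation": [0, 0, 0], "claw": 0.55},
    {"offset": [-0.75, -0.35, 0], "rotation": [0, 0, 0], "claw": 0.55},
    {"offset": [-1, -0.6, 0], "rotation": [0, 0, 0], "claw": 0.55},
    {"offset": [-1, -0.8, 0], "rotation": [0, 0, 0], "claw": 0.55},
    {"offset": [-1, -0.8, 0], "rotation": [0, 0, 0], "claw": 0.55},
    {"offset": [-1, -0.8, 0], "rotation": [0, 0, 0], "claw": 0.55}
  ]
}}

```text
clock: 15.18
tcp_pos: [0.3908, -0.1981, 0.1493]
orientation: [-2.225, -2.214, 0.0]
contact_force: [1.4, 1.6, 0.5]
grip_width: 0.0568
gripper_force: 42.7
```

Run:
```python
from h import *
plan(.356,-.2635,.09)
```

```text
t 15.1833 offset [-0.438 -0.229  0.395] rot [-0.0009 -0.0008 -0.0025] tcp [ 0.3908 -0.1981  0.1493]
```

{"method": "drive_tool", "body": {
  "rows": [
    {"offset": [-0.22, -0.12, 0], "rotation": [0, 0, -0.002], "claw": 0.55},
    {"offset": [-0.438, -0.229, 0], "rotation": [0, 0, -0.002], "claw": 0.55},
    {"offset": [-0.438, -0.229, 0.15], "rotation": [0, 0, -0.002], "claw": 0.55},
    {"offset": [-0.438, -0.229, 0.3], "rotation": [0, 0, -0.002], "claw": 0.55},
    {"offset": [-0.438, -0.229, 0.38], "rotation": [0, 0, -0.002], "claw": 0.55},
    {"offset": [-0.438, -0.229, 0.38], "rotation": [0, 0, -0.002], "claw": 0.55},
    {"offset": [-0.438, -0.229, 0.38], "rotation": [0, 0, -0.002], "claw": 0.55},
    {"offset": [-0.438, -0.229, 0.38], "rotation": [0, 0, -0.002], "claw": 0.55}
  ]
}}

```text
clock: 15.85
tcp_pos: [0.3602, -0.2633, 0.0934]
orientation: [2.216, 2.226, 0.0]
contact_force: [0.3, 0.6, 0.4]
grip_width: 0.057
gripper_force: 42.7
```

Run:
```python
from h import *
f=grab_frame("wrist");cv2.imwrite("pics/w10.png",cv2.resize(f["frame"][180:400,160:400,::-1],None,fx=2.5,fy=2.5))
hsv=cv2.cvtColor(f["frame"],cv2.COLOR_RGB2HSV)
m=(abs(hsv[...,0].astype(int)-68)<22)&(hsv[...,1]>100)
z=get_obs()["tcp_pos"][2];held(f,m,z+.009,.030)
# hole (top-face boundary): inner contour
cs,hi=cv2.findContours(m.astype(np.uint8),cv2.RETR_CCOMP,cv2.CHAIN_APPROX_NONE)
for c,h in zip(cs,hi[0]):
    if h[3]>=0 and cv2.contourArea(c)>100:
        P=c[:,0]; print('hole px',P.min(0),P.max(0)); print(wcast(f,[P[:,0].mean(),P[:,1].min()],z+.009),wcast(f,[P[:,0].mean(),P[:,1].max()],z-.001))
plan(.356,-.2635,.037)
```

```text
held world [ 0.3602 -0.2619] tool [ 0.0016 -0.0001 -0.    ] free [ 0.3602 -0.2593  0.0278]
hole px [249 250] [304 293]
[[ 0.36014406 -0.24931159]] [[ 0.36023626 -0.27731865]]
t 15.9 offset [-0.    -0.029  0.377] rot [0.0006 0.0003 0.002 ] tcp [ 0.3603 -0.2634  0.0936]
```

View pics/w10.png

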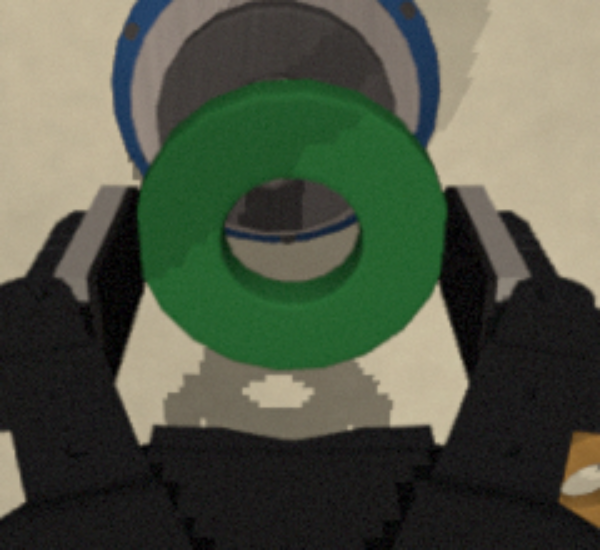

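Run:
```python
from h import *
f=grab_frame("wrist");print(wproj(f,[.356,-.267,.068]),wproj(f,[.360,-.2493,get_obs()["tcp_pos"][2]+.009]))
```

```text
[268.51492113 254.36407952] [275.64131311 249.64785293]
```

{"method": "drive_tool", "body": {
  "rows": [
    {"offset": [0, -0.027, 0], "rotation": [0, 0, 0], "claw": 0.55},
    {"offset": [0, -0.027, 0.05], "rotation": [0, 0, 0], "claw": 0.55},
    {"offset": [0, -0.027, 0.1], "rotation": [0, 0, 0], "claw": 0.55},
    {"offset": [0, -0.027, 0.1], "rotation": [0, 0, 0], "claw": 0.55},
    {"offset": [0, -0.027, 0.1], "rotation": [0, 0, 0], "claw": 0.55}
  ]
}}

```text
clock: 16.37
tcp_pos: [0.3546, -0.2632, 0.0774]
orientation: [-2.218, -2.224, 0.001]
contact_force: [0.3, -0.2, -0.2]
grip_width: 0.0571
gripper_force: 42.7
```

Run:
```python
from h import *
f=grab_frame("wrist");cv2.imwrite("pics/w11.png",cv2.resize(f["frame"][220:320,210:340,::-1],None,fx=4,fy=4))
plan(.356,-.2635,.037);print(wproj(f,[.356,-.267,.068]))
```

```text
t 16.4167 offset [-0.001  0.008  0.271] rot [-0.0004 -0.0001  0.0014] tcp [ 0.3548 -0.2634  0.0776]
[278.82927325 267.57608642]
```

View pics/w11.png

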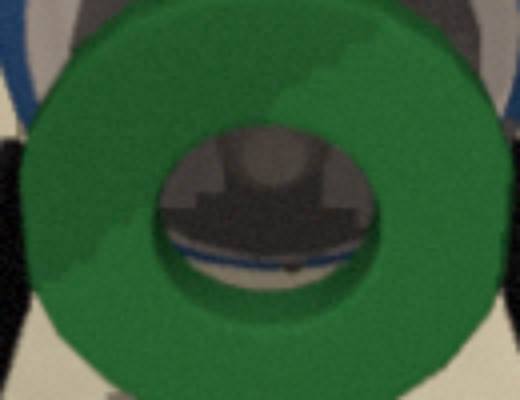

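Tip seen through the pad's hole at crop (272,160), within about 1 mm of centre. (That was my last picture; from here I work from numbers.)

{"method": "drive_tool", "body": {
  "rows": [
    {"offset": [0, 0.006, 0.06], "rotation": [0, 0, 0.001], "claw": 0.55},
    {"offset": [0, 0.006, 0.12], "rotation": [0, 0, 0.001], "claw": 0.55},
    {"offset": [0, 0.006, 0.18], "rotation": [0, 0, 0.001], "claw": 0.55},
    {"offset": [0, 0.006, 0.23], "rotation": [0, 0, 0.001], "claw": 0.55},
    {"offset": [0, 0.006, 0.255], "rotation": [0, 0, 0.001], "claw": 0.55},
    {"offset": [0, 0.006, 0.255], "rotation": [0, 0, 0.001], "claw": 0.55},
    {"offset": [0, 0.006, 0.255], "rotation": [0, 0, 0.001], "claw": 0.55}
  ]
}}

```text
clock: 17.0
tcp_pos: [0.3557, -0.2635, 0.0394]
orientation: [-2.22, -2.222, 0.001]
contact_force: [0.1, 0.6, 0.5]
grip_width: 0.057
gripper_force: 42.7
```

Run:
```python
from h import *
plan(.356,-.2635,.037);print(get_obs()["contact_force"])
```

```text
t 17.0 offset [-0.     0.002  0.016] rot [-0.0004 -0.0001  0.0003] tcp [ 0.3557 -0.2635  0.0394]
[0.1139692  0.61730335 0.49545744]
```

{"method": "drive_tool", "body": {
  "rows": [
    {"offset": [0, 0, 0.006], "rotation": [0, 0, 0], "claw": 0.55},
    {"offset": [0, 0, 0.012], "rotation": [0, 0, 0], "claw": 0.55},
    {"offset": [0, 0, 0.016], "rotation": [0, 0, 0], "claw": 0.55},
    {"offset": [0, 0, 0.016], "rotation": [0, 0, 0], "claw": 0.55},
    {"offset": [0, 0, 0.016], "rotation": [0, 0, 0], "claw": 0.55}
  ]
}}

```text
clock: 17.42
tcp_pos: [0.3561, -0.2634, 0.0374]
orientation: [2.22, 2.223, 0.0]
contact_force: [0.3, 0.0, -0.4]
grip_width: 0.0567
gripper_force: 42.8
```

{"method": "drive_tool", "body": {
  "rows": [
    {"offset": [0, 0, 0.003], "rotation": [0, 0, 0], "claw": 0.55},
    {"offset": [0, 0, 0.007], "rotation": [0, 0, 0], "claw": 0.55},
    {"offset": [0, 0, 0.007], "rotation": [0, 0, 0], "claw": 0.55},
    {"offset": [0, 0, 0.007], "rotation": [0, 0, 0], "claw": 0.55}
  ]
}}

```text
clock: 17.75
tcp_pos: [0.3562, -0.2634, 0.0369]
orientation: [2.221, 2.222, 0.001]
contact_force: [-1.6, 2.2, 12.2]
grip_width: 0.057
gripper_force: 44.0
```

Contact. Release and rise, then head toward the brass bezel.

{"method": "drive_tool", "body": {
  "rows": [
    {"offset": [0, 0, 0], "rotation": [0, 0, 0], "claw": 0.75},
    {"offset": [0, 0, 0], "rotation": [0, 0, 0], "claw": 0.85},
    {"offset": [0, 0, 0], "rotation": [0, 0, 0], "claw": 0.95},
    {"offset": [0, 0, 0], "rotation": [0, 0, 0], "claw": 1},
    {"offset": [0, 0, 0], "rotation": [0, 0, 0], "claw": 1},
    {"offset": [0, 0, -0.1], "rotation": [0, 0, 0], "claw": 1},
    {"offset": [0, 0, -0.3], "rotation": [0, 0, 0], "claw": 1},
    {"offset": [0, 0, -0.5], "rotation": [0, 0, 0], "claw": 1},
    {"offset": [0, 0, -0.7], "rotation": [0, 0, 0], "claw": 1},
    {"offset": [0, 0, -0.8], "rotation": [0, 0, 0], "claw": 1},
    {"offset": [0, 0, -0.8], "rotation": [0, 0, 0], "claw": 1}
  ]
}}

```text
clock: 18.67
tcp_pos: [0.3579, -0.2645, 0.1591]
orientation: [2.217, 2.219, 0.005]
contact_force: [-0.2, -0.1, -0.2]
grip_width: 0.0852
gripper_force: 0.0
```

Run:
```python
from h import *
f=grab_frame("wrist");hsv=cv2.cvtColor(f["frame"],cv2.COLOR_RGB2HSV)
m=(abs(hsv[...,0].astype(int)-68)<22)&(hsv[...,1]>100)
hullc(f,m,.046,.03)
mb=(abs(hsv[...,0].astype(int)-108)<14)&(hsv[...,1]>120);hullc(f,mb,.018,.048)
print(cv2.minEnclosingCircle(np.argwhere(m).astype(np.float32)),cv2.fitEllipse(max(cv2.findContours(m.astype(np.uint8),0,1)[0],key=cv2.contourArea)))
plan(.482,-.43,.16)
```

```text
full [ 0.356 -0.269] r 0.0293 bulge/2 [0.0001 0.0062]
full [ 0.3549 -0.2569] r 0.0419 bulge/2 [0.0001 0.0019]
((210.0, 279.0), 347.8003234863281) ((273.4378967285156, 203.40460205078125), (69.71167755126953, 70.93582916259766), 87.49250030517578)
t 18.7167 offset [-1.11   0.83  -0.013] rot [0.0019 0.0003 0.0008] tcp [ 0.3572 -0.2637  0.1575]
```

{"method": "drive_tool", "body": {
  "rows": [
    {"offset": [-0.2, 0.2, 0], "rotation": [0, 0, 0], "claw": 1},
    {"offset": [-0.4, 0.4, 0], "rotation": [0, 0, 0], "claw": 1},
    {"offset": [-0.6, 0.6, 0], "rotation": [0, 0, 0], "claw": 1},
    {"offset": [-0.8, 0.8, 0], "rotation": [0, 0, 0], "claw": 1},
    {"offset": [-1, 0.83, 0], "rotation": [0, 0, 0], "claw": 1},
    {"offset": [-1, 0.83, 0.2], "rotation": [0, 0, 0], "claw": 1},
    {"offset": [-1, 0.83, 0.4], "rotation": [0, 0, 0], "claw": 1},
    {"offset": [-1, 0.83, 0.56], "rotation": [0, 0, 0], "claw": 1},
    {"offset": [-1, 0.83, 0.56], "rotation": [0, 0, 0], "claw": 1},
    {"offset": [-1, 0.83, 0.56], "rotation": [0, 0, 0], "claw": 1}
  ]
}}

```text
clock: 19.55
tcp_pos: [0.4791, -0.4123, 0.0699]
orientation: [-2.217, -2.218, 0.002]
contact_force: [0.0, -0.5, 0.7]
grip_width: 0.0855
gripper_force: 0.0
```

Run:
```python
from h import *
f=grab_frame("wrist");hsv=cv2.cvtColor(f["frame"],cv2.COLOR_RGB2HSV)
u,v=wproj(f,[.505,-.43,.01]).astype(int);print(u,v,hsv[v,u],hsv[v-60,u])
m=(abs(hsv[...,0].astype(int)-18)<8)&(hsv[...,1]>140)&(hsv[...,2]>80)
c=full(f,m,(.482,-.43),.010,.029)
plan(*c,.001)
```

```text
314 253 [ 18 165 125] [ 20  54 165]
full [ 0.4818 -0.4302] r 0.0281 bulge/2 [-0.      0.0021]
t 19.6 offset [-0.112  0.012  0.472] rot [-0.0007 -0.0003  0.0003] tcp [ 0.4801 -0.4134  0.0718]
```

{"method": "drive_tool", "body": {
  "rows": [
    {"offset": [-0.105, 0.014, 0.1], "rotation": [0, 0, 0], "claw": 1},
    {"offset": [-0.105, 0.014, 0.2], "rotation": [0, 0, 0], "claw": 1},
    {"offset": [-0.105, 0.014, 0.35], "rotation": [0, 0, 0], "claw": 1},
    {"offset": [-0.105, 0.014, 0.44], "rotation": [0, 0, 0], "claw": 1},
    {"offset": [-0.105, 0.014, 0.46], "rotation": [0, 0, 0], "claw": 1},
    {"offset": [-0.105, 0.014, 0.46], "rotation": [0, 0, 0], "claw": 1},
    {"offset": [-0.105, 0.014, 0.46], "rotation": [0, 0, 0], "claw": 1},
    {"offset": [-0.105, 0.014, 0.46], "rotation": [0, 0, 0], "claw": 1}
  ]
}}

```text
clock: 20.27
tcp_pos: [0.4835, -0.4296, 0.0045]
orientation: [2.219, 2.221, 0.0]
contact_force: [0.3, -0.3, 0.1]
grip_width: 0.0855
gripper_force: 0.0
```

Run:
```python
from h import *
plan(.4818,-.429,.001)
```

```text
t 20.2667 offset [ 0.004 -0.011  0.023] rot [0.0008 0.0006 0.0005] tcp [ 0.4835 -0.4296  0.0045]
```

{"method": "drive_tool", "body": {
  "rows": [
    {"offset": [0.004, -0.011, 0.023], "rotation": [0, 0, 0], "claw": 1},
    {"offset": [0.004, -0.011, 0.023], "rotation": [0, 0, 0], "claw": 1},
    {"offset": [0.004, -0.011, 0.023], "rotation": [0, 0, 0], "claw": 0.8},
    {"offset": [0.004, -0.011, 0.023], "rotation": [0, 0, 0], "claw": 0.53},
    {"offset": [0.004, -0.011, 0.023], "rotation": [0, 0, 0], "claw": 0.53},
    {"offset": [0.004, -0.011, 0.023], "rotation": [0, 0, 0], "claw": 0.53},
    {"offset": [0.004, -0.011, 0.023], "rotation": [0, 0, 0], "claw": 0.53},
    {"offset": [0.004, -0.011, 0.023], "rotation": [0, 0, 0], "claw": 0.53}
  ],
  "force": 50
}}

```text
clock: 20.93
tcp_pos: [0.4814, -0.4285, 0.0008]
orientation: [2.22, 2.223, 0.001]
contact_force: [-1.5, 2.8, 8.4]
grip_width: 0.0551
gripper_force: 51.0
```

{"method": "drive_tool", "body": {
  "rows": [
    {"offset": [0, 0, -0.03], "rotation": [0, 0, 0], "claw": 0.53},
    {"offset": [0, 0, -0.08], "rotation": [0, 0, 0], "claw": 0.53},
    {"offset": [0, 0, -0.2], "rotation": [0, 0, 0], "claw": 0.53},
    {"offset": [0, 0, -0.4], "rotation": [0, 0, 0], "claw": 0.53},
    {"offset": [0, 0, -0.6], "rotation": [0, 0, 0], "claw": 0.53},
    {"offset": [0, 0, -0.8], "rotation": [0, 0, 0], "claw": 0.53},
    {"offset": [0, 0, -1], "rotation": [0, 0, 0], "claw": 0.53},
    {"offset": [0, 0, -1], "rotation": [0, 0, 0], "claw": 0.53}
  ]
}}

```text
clock: 21.6
tcp_pos: [0.4832, -0.4315, 0.1564]
orientation: [2.215, 2.215, 0.002]
contact_force: [0.3, -2.1, -1.9]
grip_width: 0.0554
gripper_force: 53.5
```

```bash
cat >> h.py <<'E'
def brass(f):
    hsv=cv2.cvtColor(f["frame"],cv2.COLOR_RGB2HSV);return (abs(hsv[...,0].astype(int)-18)<8)&(hsv[...,1]>140)&(hsv[...,2]>60)
def hole(f,m,zt,zb):
    cs,hi=cv2.findContours(m.astype(np.uint8),cv2.RETR_CCOMP,cv2.CHAIN_APPROX_NONE)
    c,=[c[:,0] for c,h in zip(cs,hi[0]) if h[3]>=0 and cv2.contourArea(c)>300][:1]
    a,b=wcast(f,[c[:,0].mean(),c[:,1].min()+.5],zt)[0],wcast(f,[c[:,0].mean(),c[:,1].max()-.5],zb)[0]
    print('hole',c.min(0),c.max(0),a.round(4),b.round(4),'mid',((a+b)/2).round(4))
E
python3 - <<'E'
from h import *
f=grab_frame("wrist");m=brass(f);z=get_obs()["tcp_pos"][2];held(f,m,z+.009,.029);hole(f,m,z+.009,z-.001)
cs=max(cv2.findContours(m.astype(np.uint8),0,1)[0],key=cv2.contourArea);print(cv2.fitEllipse(cs))
plan(.356,-.2635,.15)
E
```

```text
held world [ 0.4832 -0.4318] tool [-0.0016  0.0007  0.    ] free [ 0.4832 -0.4299  0.0273]
hole [248 251] [304 295] [ 0.483  -0.4194] [ 0.483  -0.4483] mid [ 0.483  -0.4338]
((276.2234191894531, 271.52685546875), (110.12027740478516, 118.74873352050781), 89.013916015625)
t 21.65 offset [ 1.112 -0.842  0.015] rot [0.0026 0.0019 0.0003] tcp [ 0.4825 -0.4302  0.1535]
```

{"method": "drive_tool", "body": {
  "rows": [
    {"offset": [0.2, -0.1, 0], "rotation": [0, 0, 0], "claw": 0.53},
    {"offset": [0.4, -0.3, 0], "rotation": [0, 0, 0], "claw": 0.53},
    {"offset": [0.6, -0.5, 0], "rotation": [0, 0, 0], "claw": 0.53},
    {"offset": [0.8, -0.65, 0], "rotation": [0, 0, 0], "claw": 0.53},
    {"offset": [1, -0.8, 0], "rotation": [0, 0, 0], "claw": 0.53},
    {"offset": [1, -0.84, 0], "rotation": [0, 0, 0], "claw": 0.53},
    {"offset": [1, -0.84, 0], "rotation": [0, 0, 0], "claw": 0.53}
  ]
}}

```text
clock: 22.23
tcp_pos: [0.3524, -0.2761, 0.1487]
orientation: [-2.216, -2.221, -0.001]
contact_force: [0.5, -0.6, -2.3]
grip_width: 0.0553
gripper_force: 53.6
```

Run:
```python
from h import *
plan(.356,-.2635,.09)
```

```text
t 22.2333 offset [0.083 0.025 0.392] rot [-0.0012 -0.0016  0.001 ] tcp [ 0.3524 -0.2761  0.1487]
```

{"method": "drive_tool", "body": {
  "rows": [
    {"offset": [0.08, 0.02, 0], "rotation": [0, 0, 0], "claw": 0.53},
    {"offset": [0.08, 0.02, 0.15], "rotation": [0, 0, 0], "claw": 0.53},
    {"offset": [0.08, 0.02, 0.3], "rotation": [0, 0, 0], "claw": 0.53},
    {"offset": [0.08, 0.02, 0.42], "rotation": [0, 0, 0], "claw": 0.53},
    {"offset": [0.08, 0.02, 0.42], "rotation": [0, 0, 0], "claw": 0.53},
    {"offset": [0.08, 0.02, 0.42], "rotation": [0, 0, 0], "claw": 0.53},
    {"offset": [0.08, 0.02, 0.42], "rotation": [0, 0, 0], "claw": 0.53},
    {"offset": [0.08, 0.02, 0.42], "rotation": [0, 0, 0], "claw": 0.53}
  ]
}}

```text
clock: 22.9
tcp_pos: [0.3589, -0.2675, 0.0877]
orientation: [2.22, 2.221, 0.001]
contact_force: [0.3, 0.8, -2.8]
grip_width: 0.0549
gripper_force: 54.0
```

Run:
```python
from h import *
f=grab_frame("wrist");o=get_obs();m=brass(f);z=o["tcp_pos"][2];held(f,m,z+.009,.029);hole(f,m,z+.009,z-.001)
plan(.356,-.2625,.047);print(wproj(f,[.356,-.2625,.068]))
```

```text
held world [ 0.3589 -0.2669] tool [ 0.0004  0.0001 -0.    ] free [ 0.3589 -0.2644  0.0268]
hole [248 252] [304 295] [ 0.3588 -0.2548] [ 0.3588 -0.2825] mid [ 0.3588 -0.2686]
t 22.95 offset [ 0.032 -0.019  0.271] rot [0.0009 0.0005 0.0003] tcp [ 0.3588 -0.2673  0.0877]
[270.73931262 244.26618891]
```

{"method": "drive_tool", "body": {
  "rows": [
    {"offset": [0.034, -0.019, 0], "rotation": [0, 0, 0], "claw": 0.53},
    {"offset": [0.034, -0.019, 0], "rotation": [0, 0, 0], "claw": 0.53},
    {"offset": [0.034, -0.019, 0.05], "rotation": [0, 0, 0], "claw": 0.53},
    {"offset": [0.034, -0.019, 0.1], "rotation": [0, 0, 0], "claw": 0.53},
    {"offset": [0.034, -0.019, 0.1], "rotation": [0, 0, 0], "claw": 0.53},
    {"offset": [0.034, -0.019, 0.1], "rotation": [0, 0, 0], "claw": 0.53}
  ]
}}

```text
clock: 23.45
tcp_pos: [0.3546, -0.2612, 0.0711]
orientation: [-2.219, -2.221, 0.001]
contact_force: [-0.1, 0.3, -2.6]
grip_width: 0.0551
gripper_force: 53.9
```

Run:
```python
from h import *
f=grab_frame("wrist");o=get_obs();m=brass(f);z=o["tcp_pos"][2];held(f,m,z+.009,.029);hole(f,m,z+.009,z-.001)
plan(.356,-.262,.047);p=wproj(f,[.356,-.2625,.068]);print(p,o["contact_force"])
g=cv2.cvtColor(f["frame"],cv2.COLOR_RGB2GRAY); print(g[250:296:2,250:304:3])
```

```text
held world [ 0.3548 -0.2606] tool [ 0.0009 -0.      0.    ] free [ 0.3548 -0.2582  0.0268]
hole [248 252] [304 294] [ 0.3546 -0.2485] [ 0.3545 -0.2755] mid [ 0.3546 -0.262 ]
t 23.5 offset [-0.003  0.008  0.163] rot [-0.0005 -0.0001  0.0004] tcp [ 0.3548 -0.2615  0.0714]
[278.97968364 268.43841218] [ 0.31462177  0.18643542 -1.51264184]
[[100 101  98 101  94  94  93  94  94  99 101 113 114 114 110 108 114 112]
 [ 98 100  98  98 100  94  87  84  82  87  97 101 108 111 113 112 110 109]
 [ 93 102  98  98  90  83  57  50  51  53  56  65  83 101 112 118 110 109]
 [ 92  94 100  87  64  49  51  58  54  55  53  52  49  55 101 110 110 107]
 [ 95  95  92  50  46  48  49  52  51  53  55  55  50  50  50  94 111 111]
 [ 93  88  68  25  47  46  53  55  58  67  57  58  54  45  42  51 107 114]
 [ 96  78  42  26  22  46  49  54  74  81  82  71  50  51  49  42  69 110]
 [ 93  48  42  39  27  48  52  60  77  77  79  79  57  51  42  27  41  97]
 [ 91  41  42  43  34  41  50  58  58  64  65  85  65  47  41  31  48  59]
 [ 65  48  47  44  40  43  53  71  68  66  76  84  67  46  40  38  38  45]
 [ 44  46  46
[... 262 characters left out ...]
 46  44  40  45  47  46]
 [ 40  48  47  43  46  47  48  41  49  42  46  41  44  44  48  45  47  44]
 [ 54  44  47  48  44  42  46  45  42  38  48  45  42  44  44  47  49  57]
 [ 58  51  44  46  45  39  42  45  42  46  38  45  40  41  44  43  45  60]
 [ 64  58  46  47  34  45  48  46  43  46  41  43  36  49  48  42  56  61]
 [ 69  65  58  45  42  43  39  44  51  39  45  47  44  45  43  43  72  62]
 [ 97  70  71  60  42  40  46  43  47  42  45  44  45  47  45  74  71  73]
 [112  77  78  78  55  44  47  37  41  46  42  47  44  44  75  78  70  88]
 [118  96  81  80  85  79  76  64  43  46  42  69  59  83  79  76  78 118]
 [113 112  90  81  87  84  90  92  85  72  87  86  84  82  85  82 101 117]]
```

{"method": "drive_tool", "body": {
  "rows": [
    {"offset": [-0.003, 0.007, 0.04], "rotation": [0, 0, 0], "claw": 0.53},
    {"offset": [-0.003, 0.007, 0.08], "rotation": [0, 0, 0], "claw": 0.53},
    {"offset": [-0.003, 0.007, 0.12], "rotation": [0, 0, 0], "claw": 0.53},
    {"offset": [-0.003, 0.007, 0.146], "rotation": [0, 0, 0], "claw": 0.53},
    {"offset": [-0.003, 0.007, 0.146], "rotation": [0, 0, 0], "claw": 0.53},
    {"offset": [-0.003, 0.007, 0.146], "rotation": [0, 0, 0], "claw": 0.53}
  ]
}}

```text
clock: 24.0
tcp_pos: [0.3558, -0.2619, 0.0496]
orientation: [-2.22, -2.222, 0.001]
contact_force: [-0.1, -1.1, -1.7]
grip_width: 0.0552
gripper_force: 53.9
```

{"method": "drive_tool", "body": {
  "rows": [
    {"offset": [0, 0, 0.006], "rotation": [0, 0, 0], "claw": 0.53},
    {"offset": [0, 0, 0.012], "rotation": [0, 0, 0], "claw": 0.53},
    {"offset": [0, 0, 0.012], "rotation": [0, 0, 0], "claw": 0.53},
    {"offset": [0, 0, 0.012], "rotation": [0, 0, 0], "claw": 0.53}
  ]
}}

```text
clock: 24.33
tcp_pos: [0.3563, -0.2619, 0.0482]
orientation: [2.22, 2.222, 0.0]
contact_force: [0.0, 0.0, -2.0]
grip_width: 0.055
gripper_force: 53.9
```

{"method": "drive_tool", "body": {
  "rows": [
    {"offset": [0, 0, 0.004], "rotation": [0, 0, 0], "claw": 0.53},
    {"offset": [0, 0, 0.009], "rotation": [0, 0, 0], "claw": 0.53},
    {"offset": [0, 0, 0.009], "rotation": [0, 0, 0], "claw": 0.53},
    {"offset": [0, 0, 0.009], "rotation": [0, 0, 0], "claw": 0.53}
  ]
}}

```text
clock: 24.67
tcp_pos: [0.3563, -0.262, 0.0469]
orientation: [2.22, 2.222, 0.001]
contact_force: [0.0, 0.5, 3.0]
grip_width: 0.0548
gripper_force: 54.5
```

Touching; release and rise.

{"method": "drive_tool", "body": {
  "rows": [
    {"offset": [0, 0, 0.001], "rotation": [0, 0, 0], "claw": 0.72},
    {"offset": [0, 0, 0.001], "rotation": [0, 0, 0], "claw": 0.85},
    {"offset": [0, 0, 0.001], "rotation": [0, 0, 0], "claw": 0.95},
    {"offset": [0, 0, 0], "rotation": [0, 0, 0], "claw": 1},
    {"offset": [0, 0, 0], "rotation": [0, 0, 0], "claw": 1},
    {"offset": [0, 0, -0.1], "rotation": [0, 0, 0], "claw": 1},
    {"offset": [0, 0, -0.3], "rotation": [0, 0, 0], "claw": 1},
    {"offset": [0, 0, -0.5], "rotation": [0, 0, 0], "claw": 1},
    {"offset": [0, 0, -0.7], "rotation": [0, 0, 0], "claw": 1},
    {"offset": [0, 0, -0.75], "rotation": [0, 0, 0], "claw": 1},
    {"offset": [0, 0, -0.75], "rotation": [0, 0, 0], "claw": 1}
  ]
}}

```text
clock: 25.58
tcp_pos: [0.3577, -0.2625, 0.1611]
orientation: [2.217, 2.22, 0.005]
contact_force: [0.3, -0.5, -0.6]
grip_width: 0.0857
gripper_force: 0.0
```

Run:
```python
from h import *
f=grab_frame("wrist");m=brass(f);o=get_obs()
cs=max(cv2.findContours(m.astype(np.uint8),0,1)[0],key=cv2.contourArea);e=cv2.fitEllipse(cs);print(e,wcast(f,e[0],.056))
hsv=cv2.cvtColor(f["frame"],cv2.COLOR_RGB2HSV);g=(abs(hsv[...,0].astype(int)-68)<22)&(hsv[...,1]>100)
print(g.sum(), np.argwhere(g)[:,::-1].min(0) if g.any() else '',np.argwhere(g)[:,::-1].max(0))
plan(.667,-.0115,.16)
```

```text
((273.829833984375, 207.6265106201172), (69.18840026855469, 70.08460235595703), 88.05555725097656) [[ 0.35624705 -0.26113643]]
1998 [0 0] [559 419]
t 25.6333 offset [1.665 2.071 0.003] rot [ 0.0012 -0.      0.0009] tcp [ 0.3569 -0.2617  0.1596]
```

{"method": "drive_tool", "body": {
  "rows": [
    {"offset": [0.2, 0.25, 0], "rotation": [0, 0, 0], "claw": 1},
    {"offset": [0.4, 0.5, 0], "rotation": [0, 0, 0], "claw": 1},
    {"offset": [0.6, 0.75, 0], "rotation": [0, 0, 0], "claw": 1},
    {"offset": [0.8, 1, 0], "rotation": [0, 0, 0], "claw": 1},
    {"offset": [0.8, 1, 0], "rotation": [0, 0, 0], "claw": 1},
    {"offset": [0.8, 1, 0], "rotation": [0, 0, 0], "claw": 1}
  ]
}}

```text
clock: 26.13
tcp_pos: [0.5099, -0.1363, 0.1569]
orientation: [-2.21, -2.231, 0.0]
contact_force: [0.5, -1.1, 0.6]
grip_width: 0.0854
gripper_force: 0.0
```

{"method": "drive_tool", "body": {
  "rows": [
    {"offset": [0.2, 0.25, 0], "rotation": [0, 0, 0], "claw": 1},
    {"offset": [0.4, 0.5, 0], "rotation": [0, 0, 0], "claw": 1},
    {"offset": [0.6, 0.75, 0], "rotation": [0, 0, 0], "claw": 1},
    {"offset": [0.8, 1, 0], "rotation": [0, 0, 0], "claw": 1},
    {"offset": [0.8, 1, 0], "rotation": [0, 0, 0], "claw": 1},
    {"offset": [0.8, 1, 0], "rotation": [0, 0, 0], "claw": 1},
    {"offset": [0.8, 1, 0], "rotation": [0, 0, 0], "claw": 1}
  ]
}}

```text
clock: 26.72
tcp_pos: [0.6553, -0.0207, 0.1563]
orientation: [-2.216, -2.223, 0.005]
contact_force: [-0.7, -1.2, -0.2]
grip_width: 0.0854
gripper_force: 0.0
```

```bash
cat >> h.py <<'E'
def wworld(f):
    v,u=np.mgrid[:420,:560]; p=np.stack([u-f["cx"],v-f["cy"]],-1); r=np.hypot(p[...,0],p[...,1])
    th=r/foc(f); c=np.concatenate([p*(np.tan(th)/r)[...,None],np.ones((420,560,1))],-1)*f["z_map"][...,None]
    return (c-f["t"])@f["R"]
E
python3 - <<'E'
from h import *
f=grab_frame("wrist");W=wworld(f);o=get_obs()
near=(np.hypot(W[...,0]-.667,W[...,1]+.0115)<.05)&(f["z_map"]>0)
k=near&(W[...,2]>.035)&(W[...,2]<.06);s=near&(abs(W[...,2]-.022)<.005)
for m in(k,s):
    print(m.sum(),W[m].mean(0).round(4),cv2.minEnclosingCircle(W[m][:,:2].astype(np.float32)))
print(wproj(f,[.667,-.0115,.044]));g=f["frame"].max(2)
hullc(f,(g<45)&near,.022,.026)
plan(.667,-.0115,.07)
E
```

```text
923 [ 0.6668 -0.0099  0.0427] ((0.6668413281440735, -0.010565057396888733), 0.013998743146657944)
1776 [ 0.6666 -0.008   0.021 ] ((0.6671678423881531, -0.010808009654283524), 0.02643098309636116)
[291.42663888 195.8184146 ]
full [ 0.6992 -0.2619] r 0.174 bulge/2 [-0.0017  0.012 ]
t 26.7667 offset [0.074 0.086 0.579] rot [-0.0019  0.0005  0.0003] tcp [ 0.6545 -0.0226  0.1569]
```

{"method": "drive_tool", "body": {
  "rows": [
    {"offset": [0.078, 0.083, 0.1], "rotation": [0, 0, 0], "claw": 0.8},
    {"offset": [0.078, 0.083, 0.3], "rotation": [0, 0, 0], "claw": 0.7},
    {"offset": [0.078, 0.083, 0.5], "rotation": [0, 0, 0], "claw": 0.7},
    {"offset": [0.078, 0.083, 0.58], "rotation": [0, 0, 0], "claw": 0.7},
    {"offset": [0.078, 0.083, 0.58], "rotation": [0, 0, 0], "claw": 0.7},
    {"offset": [0.078, 0.083, 0.58], "rotation": [0, 0, 0], "claw": 0.7},
    {"offset": [0.078, 0.083, 0.58], "rotation": [0, 0, 0], "claw": 0.7}
  ]
}}

```text
clock: 27.35
tcp_pos: [0.6691, -0.0111, 0.0739]
orientation: [2.221, 2.22, 0.002]
contact_force: [0.1, 1.4, 0.5]
grip_width: 0.0601
gripper_force: 0.0
```

Run:
```python
from h import *
plan(.667,-.0107,.027)
```

```text
t 27.35 offset [ 0.003 -0.015  0.313] rot [ 0.0011  0.0001 -0.0002] tcp [ 0.6691 -0.0111  0.0739]
```

{"method": "drive_tool", "body": {
  "rows": [
    {"offset": [0.003, -0.012, 0.07], "rotation": [0, 0, 0], "claw": 0.7},
    {"offset": [0.003, -0.012, 0.14], "rotation": [0, 0, 0], "claw": 0.7},
    {"offset": [0.003, -0.012, 0.21], "rotation": [0, 0, 0], "claw": 0.7},
    {"offset": [0.003, -0.012, 0.27], "rotation": [0, 0, 0], "claw": 0.7},
    {"offset": [0.003, -0.012, 0.305], "rotation": [0, 0, 0], "claw": 0.7},
    {"offset": [0.003, -0.012, 0.305], "rotation": [0, 0, 0], "claw": 0.7},
    {"offset": [0.003, -0.012, 0.305], "rotation": [0, 0, 0], "claw": 0.7},
    {"offset": [0.003, -0.012, 0.305], "rotation": [0, 0, 0], "claw": 0.7}
  ]
}}

```text
clock: 28.02
tcp_pos: [0.6669, -0.0097, 0.0267]
orientation: [2.22, 2.222, 0.0]
contact_force: [-0.6, 0.2, 0.3]
grip_width: 0.0601
gripper_force: 0.0
```

Run:
```python
from h import *
plan(.667,-.0107,.027)
```

```text
t 28.0167 offset [-0.007  0.001 -0.002] rot [0.0003 0.0001 0.0004] tcp [ 0.6669 -0.0097  0.0267]
```

{"method": "drive_tool", "body": {
  "rows": [
    {"offset": [-0.005, 0, -0.003], "rotation": [0, 0, 0], "claw": 0.5},
    {"offset": [-0.005, 0, -0.003], "rotation": [0, 0, 0], "claw": 0.2},
    {"offset": [-0.005, 0, -0.003], "rotation": [0, 0, 0], "claw": 0.2},
    {"offset": [-0.005, 0, -0.003], "rotation": [0, 0, 0], "claw": 0.2},
    {"offset": [-0.005, 0, -0.003], "rotation": [0, 0, 0], "claw": 0.2},
    {"offset": [-0.005, 0, -0.003], "rotation": [0, 0, 0], "claw": 0.2},
    {"offset": [-0.005, 0, -0.003], "rotation": [0, 0, 0], "claw": 0.2}
  ],
  "force": 50
}}

```text
clock: 28.6
tcp_pos: [0.6671, -0.0104, 0.0277]
orientation: [2.22, 2.222, 0.001]
contact_force: [-1.8, -0.1, 5.8]
grip_width: 0.026
gripper_force: 49.2
```

{"method": "drive_tool", "body": {
  "rows": [
    {"offset": [0, 0, -0.03], "rotation": [0, 0, 0], "claw": 0.2},
    {"offset": [0, 0, -0.08], "rotation": [0, 0, 0], "claw": 0.2},
    {"offset": [0, 0, -0.2], "rotation": [0, 0, 0], "claw": 0.2},
    {"offset": [0, 0, -0.4], "rotation": [0, 0, 0], "claw": 0.2},
    {"offset": [0, 0, -0.6], "rotation": [0, 0, 0], "claw": 0.2},
    {"offset": [0, 0, -0.8], "rotation": [0, 0, 0], "claw": 0.2},
    {"offset": [0, 0, -0.9], "rotation": [0, 0, 0], "claw": 0.2},
    {"offset": [0, 0, -0.9], "rotation": [0, 0, 0], "claw": 0.2}
  ]
}}

```text
clock: 29.27
tcp_pos: [0.6689, -0.0106, 0.1666]
orientation: [2.217, 2.219, 0.008]
contact_force: [1.3, 0.6, -1.1]
grip_width: 0.026
gripper_force: 49.3
```

```bash
cat >> h.py <<'E'
def capat(f):
    W=wworld(f);o=get_obs();t=o["tcp_pos"]
    P=W[(f["z_map"]>0)&(np.hypot(W[...,0]-t[0],W[...,1]-t[1])<.045)]-t
    for a,b in((-.012,.002),(.010,.024)):
        q=P[(P[:,2]>a)&(P[:,2]<b)]
        c,r=cv2.minEnclosingCircle(q[:,:2].astype(np.float32)); print(len(q),q.mean(0).round(4),np.round(c,4),round(r,4))
E
python3 - <<'E'
from h import *
f=grab_frame("wrist");capat(f)
plan(.356,-.262,.16)
E
```

```text
2996 [ 0.0014  0.0146 -0.0044] [ 0.001  -0.0005] 0.0263
3856 [0.0012 0.0028 0.0173] [0.0012 0.0065] 0.0269
t 29.3167 offset [-1.676 -2.079  0.019] rot [ 0.0018 -0.0003  0.0005] tcp [ 0.6676 -0.0103  0.1641]
```

{"method": "drive_tool", "body": {
  "rows": [
    {"offset": [-0.2, -0.25, 0], "rotation": [0, 0, 0], "claw": 0.2},
    {"offset": [-0.4, -0.5, 0], "rotation": [0, 0, 0], "claw": 0.2},
    {"offset": [-0.6, -0.75, 0], "rotation": [0, 0, 0], "claw": 0.2},
    {"offset": [-0.8, -1, 0], "rotation": [0, 0, 0], "claw": 0.2},
    {"offset": [-0.8, -1, 0], "rotation": [0, 0, 0], "claw": 0.2},
    {"offset": [-0.8, -1, 0], "rotation": [0, 0, 0], "claw": 0.2}
  ]
}}

```text
clock: 29.82
tcp_pos: [0.51, -0.1347, 0.1606]
orientation: [-2.227, -2.211, 0.006]
contact_force: [-0.8, -1.1, -1.1]
grip_width: 0.0262
gripper_force: 49.5
```

{"method": "drive_tool", "body": {
  "rows": [
    {"offset": [-0.2, -0.25, 0], "rotation": [0, 0, 0], "claw": 0.2},
    {"offset": [-0.4, -0.5, 0], "rotation": [0, 0, 0], "claw": 0.2},
    {"offset": [-0.6, -0.75, 0], "rotation": [0, 0, 0], "claw": 0.2},
    {"offset": [-0.84, -1, 0], "rotation": [0, 0, 0], "claw": 0.2},
    {"offset": [-0.84, -1, 0], "rotation": [0, 0, 0], "claw": 0.2},
    {"offset": [-0.84, -1, 0], "rotation": [0, 0, 0], "claw": 0.2},
    {"offset": [-0.84, -1, 0], "rotation": [0, 0, 0], "claw": 0.2}
  ]
}}

```text
clock: 30.4
tcp_pos: [0.3651, -0.2569, 0.1612]
orientation: [-2.223, -2.217, 0.001]
contact_force: [0.2, 0.6, -1.6]
grip_width: 0.026
gripper_force: 49.7
```

Run:
```python
from h import *
plan(.356,-.262,.105)
```

```text
t 30.4 offset [-0.035 -0.06   0.375] rot [-0.0007 -0.0005 -0.0014] tcp [ 0.3651 -0.2569  0.1612]
```

{"method": "drive_tool", "body": {
  "rows": [
    {"offset": [-0.035, -0.058, 0], "rotation": [0, 0, 0], "claw": 0.2},
    {"offset": [-0.035, -0.058, 0.1], "rotation": [0, 0, 0], "claw": 0.2},
    {"offset": [-0.035, -0.058, 0.2], "rotation": [0, 0, 0], "claw": 0.2},
    {"offset": [-0.035, -0.058, 0.3], "rotation": [0, 0, 0], "claw": 0.2},
    {"offset": [-0.035, -0.058, 0.36], "rotation": [0, 0, 0], "claw": 0.2},
    {"offset": [-0.035, -0.058, 0.36], "rotation": [0, 0, 0], "claw": 0.2},
    {"offset": [-0.035, -0.058, 0.36], "rotation": [0, 0, 0], "claw": 0.2},
    {"offset": [-0.035, -0.058, 0.36], "rotation": [0, 0, 0], "claw": 0.2}
  ]
}}

```text
clock: 31.07
tcp_pos: [0.3586, -0.2619, 0.1083]
orientation: [2.219, 2.223, 0.0]
contact_force: [0.5, -1.5, -2.4]
grip_width: 0.0259
gripper_force: 49.7
```

Run:
```python
from h import *
f=grab_frame("wrist");capat(f)
plan(.356,-.262,.0835)
```

```text
3020 [-0.      0.0145 -0.0064] [ 0.     -0.0007] 0.0266
3811 [-0.0001  0.003   0.0156] [0.0001 0.0071] 0.0267
t 31.1167 offset [-0.    -0.018  0.167] rot [0.0005 0.0002 0.0007] tcp [ 0.3587 -0.2619  0.1085]
```

{"method": "drive_tool", "body": {
  "rows": [
    {"offset": [0, -0.017, 0], "rotation": [0, 0, 0], "claw": 0.2},
    {"offset": [0, -0.017, 0], "rotation": [0, 0, 0], "claw": 0.2},
    {"offset": [0, -0.017, 0.04], "rotation": [0, 0, 0], "claw": 0.2},
    {"offset": [0, -0.017, 0.07], "rotation": [0, 0, 0], "claw": 0.2},
    {"offset": [0, -0.017, 0.1], "rotation": [0, 0, 0], "claw": 0.2},
    {"offset": [0, -0.017, 0.125], "rotation": [0, 0, 0], "claw": 0.2},
    {"offset": [0, -0.017, 0.147], "rotation": [0, 0, 0], "claw": 0.2},
    {"offset": [0, -0.017, 0.147], "rotation": [0, 0, 0], "claw": 0.2},
    {"offset": [0, -0.017, 0.147], "rotation": [0, 0, 0], "claw": 0.2}
  ]
}}

```text
clock: 31.87
tcp_pos: [0.3554, -0.2618, 0.0856]
orientation: [-2.22, -2.222, 0.001]
contact_force: [-0.7, 0.3, -1.0]
grip_width: 0.0258
gripper_force: 49.7
```

{"method": "drive_tool", "body": {
  "rows": [
    {"offset": [0, 0, 0.006], "rotation": [0, 0, 0], "claw": 0.2},
    {"offset": [0, 0, 0.012], "rotation": [0, 0, 0], "claw": 0.2},
    {"offset": [0, 0, 0.012], "rotation": [0, 0, 0], "claw": 0.2},
    {"offset": [0, 0, 0.012], "rotation": [0, 0, 0], "claw": 0.2}
  ]
}}

```text
clock: 32.2
tcp_pos: [0.3556, -0.2617, 0.0841]
orientation: [2.22, 2.223, 0.0]
contact_force: [-0.5, 0.4, -0.8]
grip_width: 0.0256
gripper_force: 49.7
```

{"method": "drive_tool", "body": {
  "rows": [
    {"offset": [0, 0, 0.004], "rotation": [0, 0, 0], "claw": 0.2},
    {"offset": [0, 0, 0.008], "rotation": [0, 0, 0], "claw": 0.2},
    {"offset": [0, 0, 0.008], "rotation": [0, 0, 0], "claw": 0.2},
    {"offset": [0, 0, 0.008], "rotation": [0, 0, 0], "claw": 0.2}
  ]
}}

```text
clock: 32.53
tcp_pos: [0.3557, -0.2618, 0.0836]
orientation: [-2.221, -2.222, -0.002]
contact_force: [-3.1, 2.8, 12.4]
grip_width: 0.0262
gripper_force: 51.1
```

Seated at the expected height. Release, rise, step aside for a numeric check.

{"method": "drive_tool", "body": {
  "rows": [
    {"offset": [0, 0, 0], "rotation": [0, 0, 0], "claw": 0.4},
    {"offset": [0, 0, 0], "rotation": [0, 0, 0], "claw": 0.6},
    {"offset": [0, 0, 0], "rotation": [0, 0, 0], "claw": 0.7},
    {"offset": [0, 0, 0], "rotation": [0, 0, 0], "claw": 0.7},
    {"offset": [0, 0, 0], "rotation": [0, 0, 0], "claw": 0.7},
    {"offset": [0, 0, -0.1], "rotation": [0, 0, 0], "claw": 0.7},
    {"offset": [0, 0, -0.3], "rotation": [0, 0, 0], "claw": 0.7},
    {"offset": [0, 0, -0.5], "rotation": [0, 0, 0], "claw": 0.7},
    {"offset": [0, 0, -0.7], "rotation": [0, 0, 0], "claw": 0.7},
    {"offset": [0, 0, -0.7], "rotation": [0, 0, 0], "claw": 0.7},
    {"offset": [0, 0, -0.7], "rotation": [0, 0, 0], "claw": 0.7}
  ]
}}

```text
clock: 33.45
tcp_pos: [0.3567, -0.262, 0.1892]
orientation: [2.218, 2.221, 0.004]
contact_force: [0.2, 0.0, -1.3]
grip_width: 0.0598
gripper_force: 0.0
```

Run:
```python
from h import *
f=grab_frame("wrist");W=wworld(f);o=get_obs();print(o["tcp_pos"],o["contact_force"],o["gripper_force"])
n=(np.hypot(W[...,0]-.356,W[...,1]+.262)<.06)&(f["z_map"]>0)
for h in(.1,.078,.056,.046,.036,.024):
    q=W[n&(abs(W[...,2]-h)<.004)]
    c,r=cv2.minEnclosingCircle(q[:,:2].astype(np.float32)); print(h,len(q),q[:,2].mean().round(4),np.round(c,4),round(r,4))
q=W[n&(W[...,2]>.093)]
A=np.c_[q[:,:2]-q[:,:2].mean(0),np.ones(len(q))];print('knob plane',np.linalg.lstsq(A,q[:,2],rcond=None)[0].round(4))
s=grab_frame("top");Wt=world(s)
for k,p in dict(alu=(.627,.202),loupe=(.442,.117)).items():
    P=Wt[(np.hypot(Wt[...,0]-p[0],Wt[...,1]-p[1])<.06)&(Wt[...,2]>.008)];print(k,P.mean(0).round(4))
```

```text
[ 0.35585789 -0.26147194  0.18804711] [-0.75300148 -0.36258005 -0.35687786] 0.0
0.1 1019 0.0989 [ 0.3558 -0.2619] 0.0141
0.078 1965 0.077 [ 0.356  -0.2623] 0.0264
0.056 324 0.0548 [ 0.3564 -0.2624] 0.0287
0.046 118 0.0449 [ 0.3561 -0.2579] 0.0293
0.036 282 0.0347 [ 0.356  -0.2635] 0.0319
0.024 1424 0.023 [ 0.3555 -0.2623] 0.0403
knob plane [-1.4000e-03  1.7299e+00  2.6190e-01]
alu [0.6255 0.205  0.0114]
loupe [0.4425 0.1177 0.0275]
```

```bash
python3 -c "
from bench import *
print(hand_in())"
```

```text
the job is handed in; nothing more can be done
None
```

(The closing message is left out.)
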